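# Draw the balancer's tailstock home with its cam lock

### The job

Take the wing-handled driver out of its stand, seat its blade in the slot of the cam disc on the prop balancer and turn the disc clockwise until it has grabbed the bolt, drawn the tailstock fully home against the boss and is nipped up firmly tight. Feel for the moment it comes tight and stop there: do not lean on the slot, force the disc well past tight or push the tailstock by hand. Then put the driver back upright in its stand, and leave the other things on the block alone.

Things in the scene. Friction and masses are not known exactly. Their poses are not given: they have to be found in the camera images.
- driver_grip (a point): Centre of the handle of the stubby flat-blade driver, which stands upright in its stand, blade down. The black handle is a flat wing 36 mm wide (along this frame's x) x 16 mm thick (y) x 46 mm tall (z, up); pinch it across the 16 mm. The handle's underside is 60 mm above the blade's tip, its top 106 mm. The whole driver weighs about 90 g.
- driver_tip (a point): Middle of the lower edge of the driver's blade, 83 mm straight below the handle's centre. The steel blade is 20 mm wide along x (the same way as the handle's width) and 4 mm thick along y, tapering over its last 4 mm to 16.5 x 2 mm. Above it come a 10 mm shaft and a round steel collar (30 mm across, 6 mm thick) whose underside is 40 mm above the tip.
- driver_collar (a point): Centre of the underside of the driver's collar, 40 mm above the blade's tip; z along the shaft, up when the driver is upright. In the stand the collar rests on the stand's top face.
- stand_hole (a point): Centre of the mouth of the hole in the driver's stand, on the stand's top face. The stand is a fixed dark wooden block 64 x 56 x 60 mm tall on the butcher block; the hole is 24 mm along x, 13 mm along y, 50 mm deep, so the driver (blade width along x) goes in to its collar, with its tip 40 mm below this point.
- slot (a point): Centre of the mouth of the slot in the top face of the steel cam disc (47 mm across), which lies in a round boss 56 mm across on the balancer's bed; the boss rim is level with the disc. The slot is 22.5 mm long along x, 6 mm wide along y and 9 mm deep, going straight down. This frame turns with the disc.
- cam_disc (a joint): Turn of the cam disc about the vertical axis through the slot's centre, rad, growing clockwise seen from above. It starts open at -0.12 to 0, grabs the bolt head at about 0.2 to 0.75, then draws the tailstock in about 8 mm per rad. It comes tight somewhere from 0.6 to 1.25, depending on how far the bolt happens to be screwed out, which cannot be seen. It stays where it is left.
- tailstock (a joint): Gap between the tailstock's foot and the boss, m: 0 fully home, 0.003 to 0.0038 at the start. The tailstock is the small aluminium bearing block sliding on the bed beside the boss; a bolt runs from its foot into the boss. Turning the disc takes 0.03 N m free, 0.05 to 0.1 drawing, then climbs steeply once the tailstock is home: 0.2 to 0.27 N m is firmly tight, over 0.35 forces it.
- balancer: Cast aluminium prop balancer, fixed to the block; origin under the cam boss's centre, on the butcher block's top. The bed is 90 mm (x) by 330 mm (y, from -135 to +195 mm), 20 mm high. The tailstock stands at y -32 to -75 mm, 90 mm high; the headstock with its hand crank at y +95 to +215 mm, 101 mm high. The cam disc's top face is 47 mm above this origin.
- propeller: White two-blade composite propeller lying on the block, 240 mm long along its y, 10 mm high; origin under its hub. To be left alone.
- lens_cap: Smoky grey lens cap, 54 mm across, 10 mm high, lying on the block; origin under its centre. To be left alone.
- gimbal_bracket: Yellow plastic U-shaped gimbal bracket, 40 x 30 x 30 mm, on the block; origin under its centre. To be left alone.
- ring_magnet: Steel ring magnet, 40 mm across, 7 mm high, on the block; origin under its centre. To be left alone.
Mind the look-alikes: they are no part of the job. Of the things that look like the part that bears driver_grip, the smallest one is meant.

How it is judged:
By the outcome, as a careful person would: the job done as asked, in the order asked, and still so for the second after the job is handed in, with the robot touching nothing.
It also fails if it takes over 72 s, if anything falls off the work surface, if the arm or the gripper's body presses on something with over 40 N, if the wrist force passes 120 N, or if a joint passes its speed limit or range.

### The arm

A 6-joint arm with a two-finger parallel gripper is mounted at the origin on the work surface. World frame = base frame: x ahead of the robot, y to its left, z up, the work surface at z = 0. Lengths are in m, angles in degrees, forces in N, time in s.
With the tool pointing down it reaches from about 0.35 to 0.875 m from the base axis. Payload 4.2 kg.
Tool frame: the origin (TCP) lies on the centre line of the jaws, within the pads' length; the fingertips stand 11 mm ahead of it and the grasp point (between the pads) lies 8 mm behind it; y points along the fingers, z is the direction in which the jaws open and shut, and the axes are right-handed (so a half turn about y gives the same grasp; the last joint's range is limited). The gripper opens to 87 mm and grips with 3 to 60 N. Pads are 19 mm wide; open, the fingers measure 117 mm over their backs; the gripper's body (75 mm by 190 mm) begins 51 mm behind the grasp point.
Start: joints at [-54.339, 22.042, 0.453, 0, -68.411, -14.817], TCP at [0.222, -0.584, 0.211] pointing down, gripper open.
Joint ranges: [-179.83, 179.83], [-69.29, 118.12], [-61.27, 80.66], [-181.25, 117.63], [-171.15, -9.14], [-177.46, 177.46]. Speed limits (degrees/s): [159.86, 159.86, 180, 180, 180, 180].

### API

Orientations are given as a 3x3 rotation matrix whose columns are the frame's x, y, z axes.
In Python, from station import r, optics gives the robot as it stands. The module is installed in compiled form; this text tells all that it offers.
- The arm moves only by the tool step_arm, never from a script. Its argument "moves" is a list that holds one entry, the list of rows, each a list of 7 numbers: the turn, a rotation vector about the tool's x, y, z in rad, then the shift along the tool's x, y, z in cm, then the opening in per cent of the stroke, from 0 (shut) to 100 (fully open). A call has exactly 5 rows; each row is the pose to reach, as a shift and turn from the pose commanded when the call began, along the tool's axes at that moment; what a row does not reach only later rows make up. A row lasts 1/12 s, in which the tool goes at most 41.7 mm and 7.16 degrees, less where a joint would pass 70% of its speed; a pose out of reach is approached as far as the arm can. A call with a gripper value outside its range is refused whole. The fingers move at their own pace and stop on an object; the grip force is fixed at half the most. Time passes only in rows, so rows that repeat a pose let the fingers close, or fill a call up. It gives the time, the measured TCP pose, the force and the opening at its end, in the units of the state.
- r.sense(): the state, without advancing time (a new reading comes with each control period).
- optics.capture(name): name is "scene" or "side" or "wrist"; returns a dict with "image" (480x640x3 uint8, red, green, blue), "fov_y" (degrees; the focal length in pixels is half the picture's height over the tangent of half this angle, whatever the lens; pixels are square), "cx", "cy" (the principal point, pixels), "cam_to_world" (4x4, takes a point from camera to world coordinates). Camera axes: x right, y down, z forward; pixel columns grow to the right and rows downward; lengths in m; the calibration is good to about 2 mm. A picture is of the moment at which its call begins. There is no depth.
- r.finish_job(): hands the job in, once; it reports no verdict.
The state is a dict: "time_s": time; "joints": joint angles; "joint_velocities": joint speeds; "effort": joint torques, N m; "tcp_pos": TCP position; "ee_rot": TCP orientation; "wrist_force": force on the tool from outside, world axes, zero at the start; "moment": the same for the moment, N m; "gripper_width": opening from 0.0 (shut) to 1.0 (fully open).
Only numpy, scipy, OpenCV 4.12 (cv2) and the standard library are available. Lean on these libraries where they do the work, as an engineer would, in place of code of your own. Each camera call takes 0.05 s, during which the arm holds its last target.

## Working session

There is one attempt and no reset: what is moved stays moved. The work goes in short steps, Python scripts to look and compute and a tool call to move; the robot and the scene stay as the last step left them, time stands still between calls to the robot, and variables do not carry over. Pictures are saved under pics/ and viewed, and the job is handed in when it is done.

Besides the shell and the picture viewer there is one more tool, called after "Emit:" as name(argument=value, ...), one argument or row to a line, values as JSON. step_arm: Moves the arm, as the interface text tells. Its arguments: {"type":"object","properties":{"moves":{"type":"array"}},"required":["moves"]}

```bash
mkdir -p pics
cat > h.py <<'E'
import numpy as np, cv2, json
from station import r, optics
def cap(n,f):
    d=optics.capture(n); cv2.imwrite('pics/'+f,cv2.cvtColor(d['image'],cv2.COLOR_RGB2BGR)); 
    np.savez('pics/'+f+'.npz',**{k:np.array(v) for k,v in d.items()}); return d
def load(f): return dict(np.load('pics/'+f+'.npz'))
def ray(d,u,v):
    f=240/np.tan(np.radians(float(d['fov_y']))/2); T=d['cam_to_world']
    w=T[:3,:3]@np.array([(u-d['cx'])/f,(v-d['cy'])/f,1]); return T[:3,3],w
def onz(d,u,v,z):
    o,w=ray(d,u,v); return o+w*(z-o[2])/w[2]
def proj(d,p):
    f=240/np.tan(np.radians(float(d['fov_y']))/2); T=d['cam_to_world']
    c=T[:3,:3].T@(np.array(p)-T[:3,3]); return c[0]/c[2]*f+d['cx'],c[1]/c[2]*f+d['cy']
E
python3 - <<'E'
from h import *
np.set_printoptions(precision=4,suppress=True)
for n in ['scene','side','wrist']:
    d=cap(n,n+'0.png'); print(n,d['fov_y'],d['cx'],d['cy']);print(d['cam_to_world'])
print(r.sense())
E
```

```text
scene 53.57188313003102 327.3172486412658 232.36804812821669
[[-0.4046  0.6239 -0.6686  1.1764]
 [ 0.9145  0.2831 -0.2892  0.0661]
 [ 0.0088 -0.7284 -0.6851  0.7207]
 [ 0.      0.      0.      1.    ]]
side 49.974004103938086 303.8150590015487 249.71681351374812
[[-0.8234 -0.3474  0.4486  0.0711]
 [-0.5674  0.4975 -0.6562  0.5251]
 [ 0.0048 -0.7949 -0.6068  0.7477]
 [ 0.      0.      0.      1.    ]]
wrist 59.56247878301521 320.76432370313614 234.33960456778516
[[-0.3561  0.8918  0.2789  0.145 ]
 [ 0.9345  0.339   0.1091 -0.613 ]
 [ 0.0027  0.2995 -0.9541  0.3833]
 [ 0.      0.      0.      1.    ]]
{'time_s': 0.15, 'joints': array([-54.3393,  22.082 ,   0.399 ,  -0.0188, -68.4112, -14.8142]), 'joint_velocities': array([ 0.0169, -0.053 ,  0.123 ,  0.1451, -0.0204,  0.0666]), 'effort': array([  0.0002, -39.1053,  18.7588,   4.2223,   0.0124,  -0.0002]), 'tcp_pos': array([ 0.2222, -0.5837,  0.2099]), 'ee_rot': array([[ 0.9346, -0.0007, -0.3558],
       [ 0.3558,  0.0015,  0.9346],
       [-0.0001, -1.    ,  0.0017]]), 'wrist_force': array([-0.3224, -1.2484,  0.6705]), 'moment': array([-0.0184,  0.0146,  0.022 ]), 'gripper_width': 0.996974835510268}
```

View pics/scene0.png

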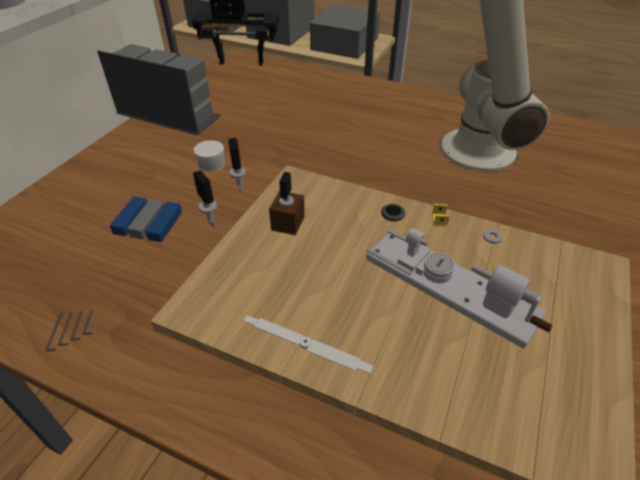

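View pics/side0.png

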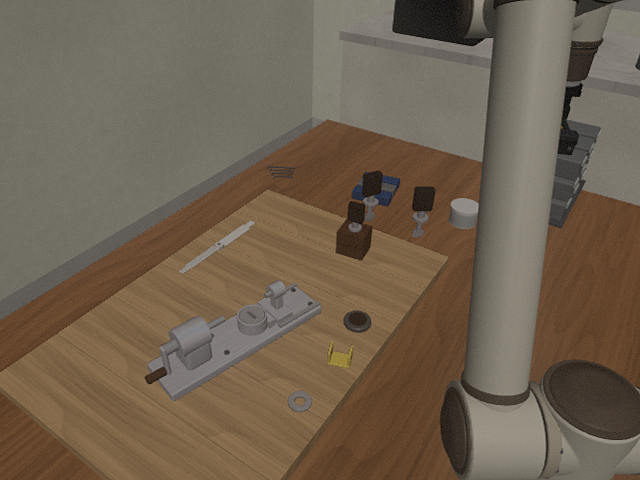

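View pics/wrist0.png

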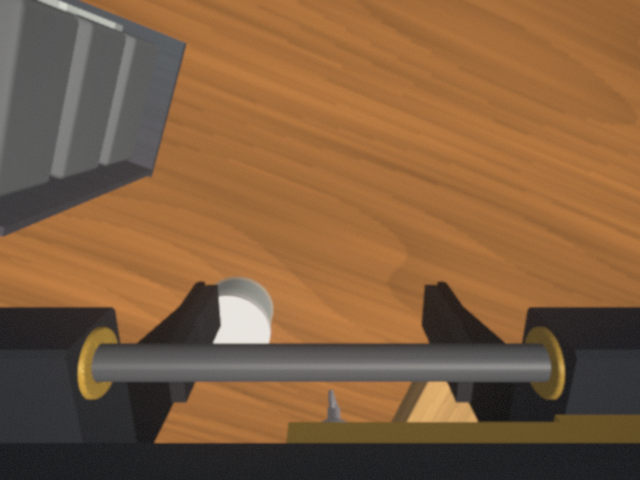

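Run:
```python
from h import *
def crop(f,x0,y0,x1,y1,s,o):
    im=cv2.imread('pics/'+f); c=cv2.resize(im[y0:y1,x0:x1],None,fx=s,fy=s,interpolation=cv2.INTER_CUBIC); cv2.imwrite('pics/'+o,c)
crop('scene0.png',255,160,325,240,7,'c1.png')
crop('side0.png',320,190,390,270,7,'c2.png')
crop('scene0.png',360,220,470,310,7,'c3.png')
crop('side0.png',210,270,330,360,6,'c4.png')
```

```text
(no output)
```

View pics/c1.png

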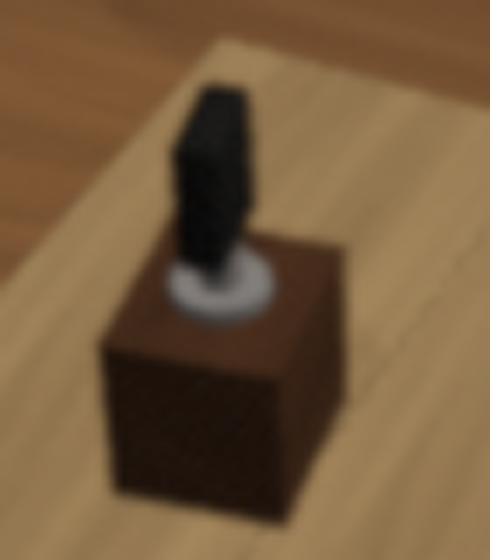

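View pics/c2.png

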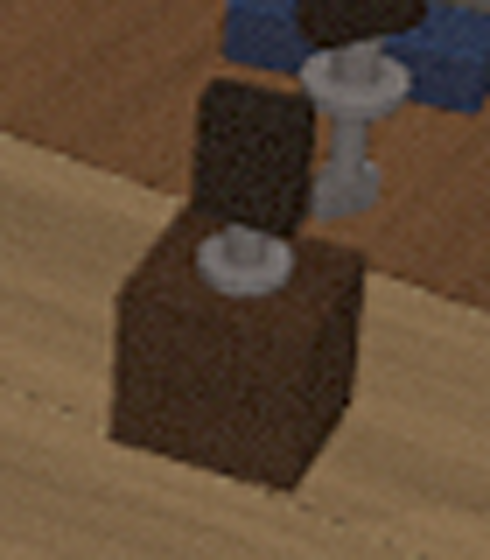

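View pics/c3.png

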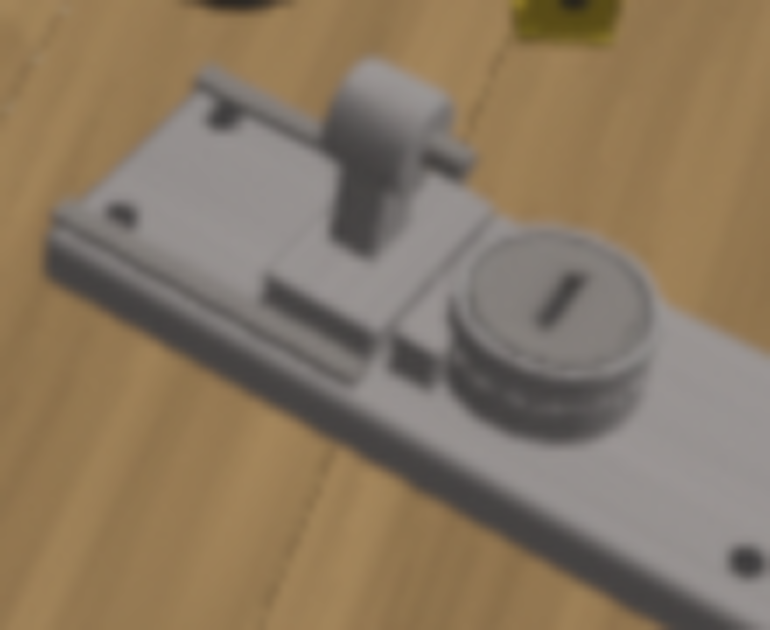

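View pics/c4.png

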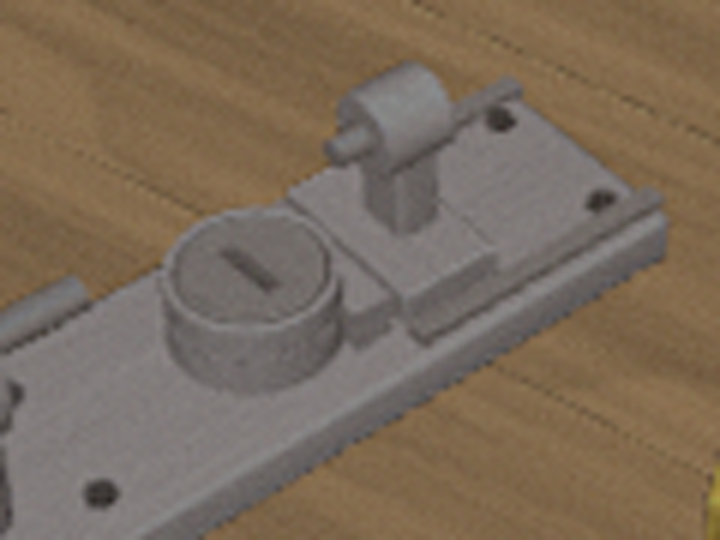

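```bash
cat >> h.py <<'E'
def tri(*obs):
    A=np.zeros((3,3));b=np.zeros(3)
    for d,u,v in obs:
        o,w=ray(d,u,v); w=w/np.linalg.norm(w); P=np.eye(3)-np.outer(w,w); A+=P;b+=P@o
    p=np.linalg.solve(A,b); e=[np.hypot(*(np.array(proj(d,p))-[u,v])) for d,u,v in obs]
    return p,np.round(e,2)
E
python3 - <<'E'
from h import *
np.set_printoptions(precision=4,suppress=True)
S=load('scene0.png');D=load('side0.png')
c=lambda x,y,s,ox,oy:(x/s+ox,y/s+oy)
c1=lambda x,y:(S,*c(x,y,7,255,160)); c2=lambda x,y:(D,*c(x,y,7,320,190))
c3=lambda x,y:(S,*c(x,y,7,360,220)); c4=lambda x,y:(D,*c(x,y,6,210,270))
print('slot',tri(c3(562,300),c4(248,269)))
print('slot end far/near scene on z', [onz(*c3(x,y),0.047+tri(c3(562,300),c4(248,269))[0][2]-0.047) for x,y in[(582,274),(541,327)]])
z=tri(c3(562,300),c4(248,269))[0][2]
print('slot ends side',[onz(*c4(x,y),z) for x,y in[(222,250),(277,289)]])
print('collar top c',tri(c1(220,280),c2(244,258)))
print('tailstock top', tri(c3(205,80),c4(515,85)))
# stand corners
for a,b in [((103,345),(190,205)),((345,248),(118,298)),((115,490),(190,345)),((280,380),(363,258))]:
    print(tri(c1(*a),c2(*b)))
E
```

```text
slot (array([0.5351, 0.0178, 0.0756]), array([0.52, 0.52]))
slot end far/near scene on z [array([0.5242, 0.0211, 0.0756]), array([0.5477, 0.0159, 0.0756])]
slot ends side [array([0.5469, 0.0148, 0.0756]), array([0.5223, 0.0183, 0.0756])]
collar top c (array([ 0.5092, -0.316 ,  0.0933]), array([0.18, 0.17]))
tailstock top (array([ 0.5087, -0.0903,  0.0886]), array([0.87, 0.87]))
(array([ 0.5427, -0.3381,  0.0874]), array([0.71, 0.64]))
(array([ 0.517 , -0.2637,  0.1162]), array([5.53, 5.17]))
(array([ 0.5413, -0.3405,  0.0287]), array([1.27, 1.15]))
(array([ 0.4894, -0.3227,  0.0701]), array([13.88, 13.31]))
```

Run:
```python
from h import *
np.set_printoptions(precision=4,suppress=True)
S=load('scene0.png');D=load('side0.png')
c=lambda x,y,s,ox,oy:(x/s+ox,y/s+oy)
c1=lambda x,y:(S,*c(x,y,7,255,160)); c2=lambda x,y:(D,*c(x,y,7,320,190))
for p in [(103,345),(280,380),(343,248)]: print('S',onz(*c1(*p),.0882))
for p in [(190,205),(118,298),(363,258)]: print('D',onz(*c2(*p),.0882))
for p in [(177,150),(245,92),(212,88),(222,155)]: print('hS',onz(*c1(*p),.1547))
for p in [(210,80),(315,98)]: print('hD',onz(*c2(*p),.1547))
```

```text
S [ 0.5449 -0.336   0.0882]
S [ 0.5374 -0.282   0.0882]
S [ 0.4753 -0.292   0.0882]
D [ 0.5425 -0.3394  0.0882]
D [ 0.5342 -0.2812  0.0882]
D [ 0.4815 -0.3451  0.0882]
hS [ 0.529  -0.3156  0.1547]
hS [ 0.4968 -0.3108  0.1547]
hS [ 0.499  -0.3203  0.1547]
hS [ 0.5258 -0.3031  0.1547]
hD [ 0.5253 -0.3153  0.1547]
hD [ 0.4936 -0.3248  0.1547]
```

```bash
cat >> h.py <<'E'
from scipy.spatial.transform import Rotation as Ro
def want(yaw):  # deg: tool x=(cos,sin,0), y down
    a=np.radians(yaw); x=np.array([np.cos(a),np.sin(a),0]); y=np.array([0,0,-1.]); return np.column_stack([x,y,np.cross(x,y)])
def delta(pos,yaw,P=None,R=None):
    s=r.sense(); P=s['tcp_pos'] if P is None else P; R=s['ee_rot'] if R is None else R
    return Ro.from_matrix(R.T@want(yaw)).as_rotvec(), R.T@(np.array(pos)-P)*100
E
python3 - <<'E'
from h import *
np.set_printoptions(precision=3,suppress=True)
P=np.array([.222,-.584,.211]);G=np.array([.508,-.314,.27])
y=20.84;n=5
for i in range(n):
    p0=P+(G-P)*i/n;p1=P+(G-P)*(i+1)/n;y0=y+169*i/n
    print(delta(p1,y0+33.8,p0,want(y0)))
E
```

```text
(array([ 0.  , -0.59,  0.  ]), array([ 7.267, -1.18 ,  3.012]))
(array([ 0.  , -0.59,  0.  ]), array([ 7.714, -1.18 , -1.54 ]))
(array([ 0.  , -0.59,  0.  ]), array([ 5.554, -1.18 , -5.571]))
(array([ 0.  , -0.59,  0.  ]), array([ 1.516, -1.18 , -7.719]))
(array([ 0.  , -0.59,  0.  ]), array([-3.034, -1.18 , -7.258]))
```

Emit:
step_arm(
  moves=[
    [[0,-0.12,0,1.4,-0.4,0.6,100],[0,-0.24,0,2.9,-0.8,1.2,100],[0,-0.36,0,4.4,-1.1,1.8,100],[0,-0.48,0,5.8,-1.4,2.4,100],[0,-0.59,0,7.3,-1.6,3.0,100]],
  ],
)

```text
time_s: 0.57
tcp_pos: [0.2803, -0.5294, 0.2267]
ee_rot: [[0.574, -0.0, -0.819], [0.819, 0.0, 0.574], [0.0, -1.0, 0.0]]
wrist_force: [0.6, -0.8, 0.7]
gripper_width: 0.999
```

Emit:
step_arm(
  moves=[
    [[0,-0.12,0,1.5,-0.3,-0.3,100],[0,-0.24,0,3.1,-0.6,-0.6,100],[0,-0.36,0,4.6,-0.8,-0.9,100],[0,-0.48,0,6.2,-1.0,-1.2,100],[0,-0.59,0,7.7,-1.2,-1.5,100]],
  ],
)

```text
time_s: 0.98
tcp_pos: [0.3372, -0.4751, 0.2385]
ee_rot: [[0.021, -0.0, -1.0], [1.0, 0.001, 0.021], [0.001, -1.0, 0.0]]
wrist_force: [0.9, -0.4, -0.5]
gripper_width: 1.001
```

Emit:
step_arm(
  moves=[
    [[0,-0.12,0,1.1,-0.2,-1.1,100],[0,-0.24,0,2.2,-0.4,-2.2,100],[0,-0.36,0,3.3,-0.6,-3.3,100],[0,-0.48,0,4.4,-0.8,-4.5,100],[0,-0.59,0,5.6,-1.0,-5.6,100]],
  ],
)

```text
time_s: 1.4
tcp_pos: [0.3947, -0.4208, 0.2484]
ee_rot: [[-0.538, -0.0, -0.843], [0.843, 0.001, -0.538], [0.001, -1.0, 0.0]]
wrist_force: [0.0, -0.3, -0.1]
gripper_width: 0.999
```

Emit:
step_arm(
  moves=[
    [[0,-0.12,0,0.3,-0.2,-1.5,100],[0,-0.24,0,0.6,-0.4,-3.1,100],[0,-0.36,0,0.9,-0.6,-4.6,100],[0,-0.48,0,1.2,-0.8,-6.2,100],[0,-0.59,0,1.5,-1.0,-7.7,100]],
  ],
)

```text
time_s: 1.82
tcp_pos: [0.4517, -0.3669, 0.2584]
ee_rot: [[-0.916, -0.001, -0.4], [0.4, 0.001, -0.916], [0.001, -1.0, -0.0]]
wrist_force: [-0.2, 0.2, 0.3]
gripper_width: 0.996
```

Emit:
step_arm(
  moves=[
    [[0,-0.12,0,-0.6,-0.2,-1.5,100],[0,-0.24,0,-1.2,-0.4,-2.9,100],[0,-0.36,0,-1.8,-0.6,-4.4,100],[0,-0.48,0,-2.4,-0.8,-5.8,100],[0,-0.59,0,-3.0,-1.0,-7.3,100]],
  ],
)

```text
time_s: 2.23
tcp_pos: [0.5087, -0.3125, 0.2684]
ee_rot: [[-0.984, -0.001, 0.177], [-0.177, 0.0, -0.984], [0.001, -1.0, -0.001]]
wrist_force: [0.5, -1.1, -0.5]
gripper_width: 1.001
```

Run:
```python
from h import *
np.set_printoptions(precision=4,suppress=True)
d=cap('wrist','w1.png'); print(d['cam_to_world']); s=r.sense();print(s['time_s'],s['joints'],s['tcp_pos'],s['ee_rot'])
for p in [(.5087,-.3145,.0882),(.5087,-.3145,.1547),(.5352,.0177,.0756)]: print(proj(d,p))
```

```text
[[ 0.1774 -0.939  -0.2946  0.5898]
 [-0.9841 -0.1697 -0.0517 -0.2977]
 [-0.0014  0.2991 -0.9542  0.4419]
 [ 0.      0.      0.      1.    ]]
2.2833 [-15.8635  17.4662   2.0008  -0.0326 -74.4919 116.3985] [ 0.5107 -0.3111  0.2686] [[-0.9832  0.0009  0.1827]
 [-0.1827  0.0003 -0.9832]
 [-0.0009 -1.     -0.0002]]
(np.float64(323.8470777240008), np.float64(203.3641820928722))
(np.float64(324.36922561650283), np.float64(224.70181998219206))
(np.float64(-62.92104968611727), np.float64(100.13079846314761))
```

View pics/w1.png

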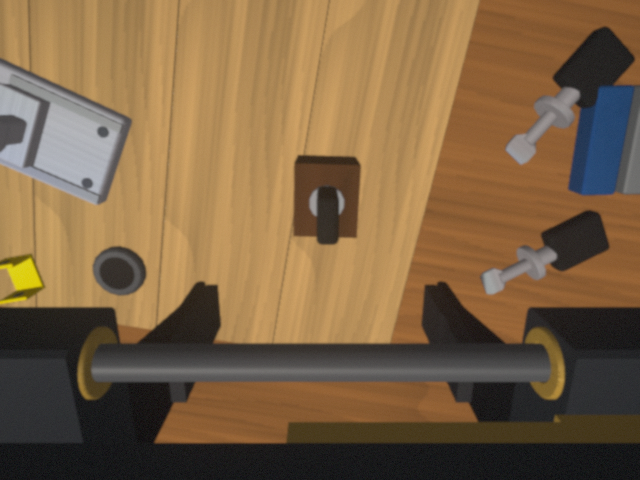

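```bash
cat >> h.py <<'E'
def crop(f,x0,y0,x1,y1,s,o):
    im=cv2.imread('pics/'+f); c=cv2.resize(im[y0:y1,x0:x1],None,fx=s,fy=s,interpolation=cv2.INTER_CUBIC); cv2.imwrite('pics/'+o,cv2.convertScaleAbs(c,alpha=1.6))
E
python3 - <<'E'
from h import *
crop('w1.png',275,145,375,250,5,'w1c.png')
E
```

```text
(no output)
```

View pics/w1c.png

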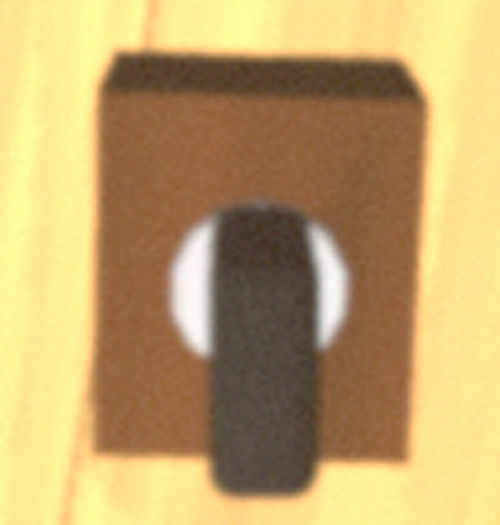

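Run:
```python
from h import *
np.set_printoptions(precision=4,suppress=True)
d=load('w1.png'); q=lambda x,y:(d,275+x/5,145+y/5)
C=[onz(*q(*p),.0884) for p in [(102,92),(425,103),(410,460),(95,453)]]
for c in C: print(c)
m=np.mean(C,0); print('stand',m, np.degrees(np.arctan2(*( (C[0]+C[1]-C[2]-C[3])[[1,0]]))))
H=[onz(*q(*p),.1547) for p in [(214,264),(318,268),(318,490),(211,490)]]
for c in H: print(c)
print('handle',np.mean(H,0),np.degrees(np.arctan2(*((H[0]+H[1]-H[2]-H[3])[[1,0]]))))
print('collar',onz(*q(260,290),.0944))
```

```text
[ 0.5383 -0.2848  0.0884]
[ 0.5461 -0.3385  0.0884]
[ 0.484  -0.3488  0.0884]
[ 0.4753 -0.2938  0.0884]
stand [ 0.5109 -0.3165  0.0884] 8.732192109573203
[ 0.5271 -0.3065  0.1547]
[ 0.5291 -0.3209  0.1547]
[ 0.497  -0.3271  0.1547]
[ 0.4943 -0.3119  0.1547]
handle [ 0.5119 -0.3166  0.1547] 10.141304370782535
collar [ 0.5109 -0.3168  0.0944]
```

Run:
```python
from h import *
np.set_printoptions(precision=3,suppress=True)
print(delta((.511,-.3165,.1245),190), r.sense()['tcp_pos'],r.sense()['time_s'])
```

```text
(array([ 0.   ,  0.009, -0.001]), array([ 0.084, 14.413,  0.541])) [ 0.511 -0.311  0.269] 2.2833
```

Emit:
step_arm(
  moves=[
    [[0,0.009,0,0.1,2.5,0.5,100],[0,0.009,0,0.1,5,0.5,80],[0,0.009,0,0.1,8,0.5,60],[0,0.009,0,0.1,11,0.5,60],[0,0.009,0,0.1,12.4,0.5,60]],
  ],
)

```text
time_s: 2.7
tcp_pos: [0.5057, -0.3171, 0.1403]
ee_rot: [[-0.987, -0.006, 0.161], [-0.161, 0.003, -0.987], [0.006, -1.0, -0.004]]
wrist_force: [-1.0, 0.7, 0.2]
gripper_width: 0.784
```

Run:
```python
from h import *
np.set_printoptions(precision=4,suppress=True)
d=cap('wrist','w2.png'); s=r.sense();print(s['time_s'],s['tcp_pos'],s['ee_rot'])
print(delta((.511,-.3165,.1245),190))
```

```text
2.75 [ 0.5047 -0.3167  0.1385] [[-0.987  -0.0098  0.1603]
 [-0.1604  0.0049 -0.987 ]
 [ 0.0089 -0.9999 -0.0064]]
(array([ 0.0065, -0.0135,  0.0089]), array([-0.6353,  1.3897,  0.0896]))
```

View pics/w2.png

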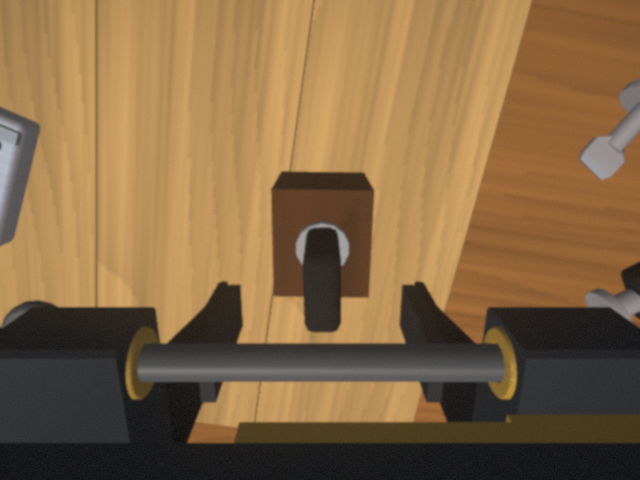

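Emit:
step_arm(
  moves=[
    [[0,0,0,0,0,0,60],[0,0,0,0,0,0,60],[0,0,0,0,0,0,60],[0,0,0,0,0,0,60],[0,0,0,0,0,0,60]],
  ],
)

```text
time_s: 3.17
tcp_pos: [0.5089, -0.3185, 0.1462]
ee_rot: [[-0.987, 0.003, 0.162], [-0.162, -0.001, -0.987], [-0.002, -1.0, 0.001]]
wrist_force: [-0.3, 0.5, 0.2]
gripper_width: 0.6
```

Run:
```python
from h import *
np.set_printoptions(precision=4,suppress=True)
s=r.sense();print(s['time_s'],s['tcp_pos'],s['ee_rot'])
print(delta((.511,-.3165,.1245),190))
d=cap('wrist','w3.png')
crop('w3.png',260,160,390,345,3.2,'w3c.png')
```

```text
3.1667 [ 0.5089 -0.3185  0.1462] [[-0.9867  0.0025  0.1624]
 [-0.1624 -0.0009 -0.9867]
 [-0.0023 -1.      0.0012]]
(array([-0.0013, -0.0114, -0.0023]), array([-0.2343,  2.1654, -0.1639]))
```

View pics/w3c.png

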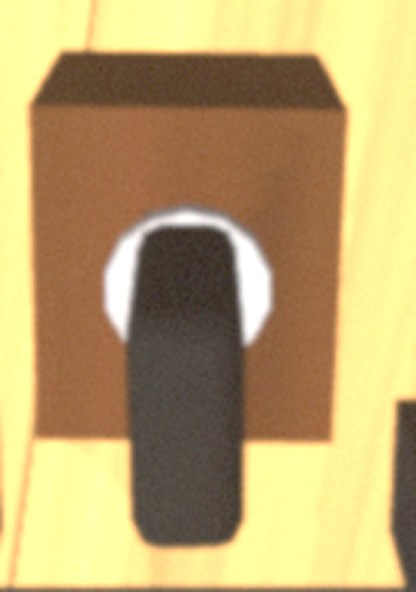

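Run:
```python
from h import *
np.set_printoptions(precision=4,suppress=True)
d=load('w3.png'); k=3.2; q=lambda x,y:(d,260+x/k,160+y/k)
C=[onz(*q(*p),.0884) for p in [(32,105),(346,105),(331,440),(36,437)]]
m=np.mean(C,0); print('stand',m, np.degrees(np.arctan2(*( (C[0]+C[1]-C[2]-C[3])[[1,0]]))),[np.linalg.norm(C[i]-C[i-1]) for i in range(4)])
H=[onz(*q(*p),.1547) for p in [(128,327),(243,327),(241,542),(133,542)]]
print('handle',np.mean(H,0),np.degrees(np.arctan2(*((H[0]+H[1]-H[2]-H[3])[[1,0]]))),[np.linalg.norm(H[i]-H[i-1]) for i in range(4)])
print('collar',onz(*q(188,290),.0944))
s=r.sense();print(s['time_s'],s['tcp_pos'],s['wrist_force'],s['moment'])
```

```text
stand [ 0.511  -0.3162  0.0884] 8.381763710464723 [np.float64(0.06384567575301513), np.float64(0.05500737147100657), np.float64(0.0644604290946048), np.float64(0.05585718275888656)]
handle [ 0.5112 -0.3166  0.1547] 9.632447797963728 [np.float64(0.031850109013577516), np.float64(0.015127888867047887), np.float64(0.03185043106581346), np.float64(0.01496628723565349)]
collar [ 0.511  -0.3166  0.0944]
3.2167 [ 0.5087 -0.3184  0.1459] [-0.0729  0.7307 -0.0993] [-0.1087  0.1247 -0.0156]
```

Emit:
step_arm(
  moves=[
    [[0,-0.005,0,-0.2,0.4,-0.2,60],[0,-0.008,0,-0.2,0.9,-0.2,60],[0,-0.008,0,-0.2,1.4,-0.2,60],[0,-0.008,0,-0.2,1.9,-0.2,60],[0,-0.008,0,-0.2,2.2,-0.2,60]],
  ],
)

```text
time_s: 3.63
tcp_pos: [0.5094, -0.3157, 0.1215]
ee_rot: [[-0.985, -0.002, 0.17], [-0.17, 0.001, -0.985], [0.001, -1.0, -0.001]]
wrist_force: [-0.9, -0.3, 1.1]
gripper_width: 0.598
```

Emit:
step_arm(
  moves=[
    [[0,0,0,0,0,0,60],[0,0,0,0,0,0,60],[0,0,0,0,0,0,60],[0,0,0,0,0,0,50],[0,0,0,0,0,0,40]],
  ],
)

```text
time_s: 4.05
tcp_pos: [0.5101, -0.316, 0.1231]
ee_rot: [[-0.985, 0.001, 0.17], [-0.17, -0.0, -0.985], [-0.001, -1.0, 0.0]]
wrist_force: [-0.2, 0.5, -0.3]
gripper_width: 0.523
```

Run:
```python
from h import *
np.set_printoptions(precision=4,suppress=True)
s=r.sense();print(s['time_s'],s['tcp_pos'],s['ee_rot'],s['moment'])
print(delta((.5112,-.3166,.1240),189.7))
```

```text
4.05 [ 0.5101 -0.316   0.1231] [[-0.9854  0.0006  0.1704]
 [-0.1704 -0.0002 -0.9854]
 [-0.0005 -1.      0.0003]] [-0.0792  0.1525 -0.03  ]
(array([-0.0003,  0.0019, -0.0005]), array([-0.0997, -0.0948,  0.0751]))
```

Emit:
step_arm(
  moves=[
    [[0,0,0,-0.1,-0.1,0.07,40],[0,0,0,-0.1,-0.1,0.07,30],[0,0,0,-0.1,-0.1,0.07,20],[0,0,0,-0.1,-0.1,0.07,10],[0,0,0,-0.1,-0.1,0.07,0]],
  ],
)

```text
time_s: 4.47
tcp_pos: [0.511, -0.3164, 0.1237]
ee_rot: [[-0.985, -0.0, 0.17], [-0.17, 0.0, -0.985], [0.0, -1.0, -0.0]]
wrist_force: [-0.7, -0.5, 0.3]
gripper_width: 0.18
```

Emit:
step_arm(
  moves=[
    [[0,0,0,0,0,0,0],[0,0,0,0,0,0,0],[0,0,0,0,0,0,0],[0,0,0,0,0,0,0],[0,0,0,0,0,0,0]],
  ],
)

```text
time_s: 4.88
tcp_pos: [0.511, -0.3165, 0.1237]
ee_rot: [[-0.985, -0.0, 0.17], [-0.17, 0.0, -0.985], [0.0, -1.0, -0.0]]
wrist_force: [-0.1, -0.4, 0.3]
gripper_width: 0.18
```

Run:
```python
from h import *
np.set_printoptions(precision=4,suppress=True)
s=r.sense();print(s)
d=cap('wrist','w4.png')
```

```text
{'time_s': 4.8833, 'joints': array([-16.3529,  23.9265,  -9.9237,  -0.0014, -56.1521, 116.1609]), 'joint_velocities': array([-0.0269,  0.047 , -0.0898,  0.0048, -0.0226, -0.0045]), 'effort': array([  0.0342, -38.7653,  16.8247,   3.6475,   0.0561,  -0.0002]), 'tcp_pos': array([ 0.511 , -0.3165,  0.1237]), 'ee_rot': array([[-0.9854, -0.    ,  0.1703],
       [-0.1703,  0.    , -0.9854],
       [ 0.    , -1.    , -0.    ]]), 'wrist_force': array([-0.1402, -0.4463,  0.322 ]), 'moment': array([-0.1549,  0.1679,  0.035 ]), 'gripper_width': 0.1804665719626457}
```

View pics/w4.png

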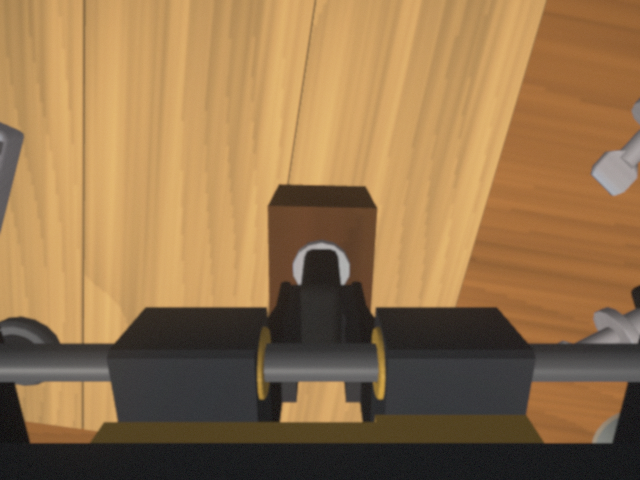

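Emit:
step_arm(
  moves=[
    [[0,0,0,0,-0.8,0,0],[0,0,0,0,-2.0,0,0],[0,0,0,0,-3.4,0,0],[0,0,0,0,-4.8,0,0],[0,0,0,0,-6.0,0,0]],
  ],
)

```text
time_s: 5.35
tcp_pos: [0.5112, -0.3166, 0.1852]
ee_rot: [[-0.985, 0.001, 0.17], [-0.17, -0.0, -0.985], [-0.001, -1.0, 0.001]]
wrist_force: [0.1, 0.3, -1.0]
gripper_width: 0.182
```

Emit:
step_arm(
  moves=[
    [[0,0,0,0,-1.0,0,0],[0,0,0,0,-2.0,0,0],[0,0,0,0,-3.0,0,0],[0,0,0,0,-3.5,0,0],[0,0,0,0,-3.5,0,0]],
  ],
)

```text
time_s: 5.77
tcp_pos: [0.5116, -0.3168, 0.2203]
ee_rot: [[-0.985, 0.002, 0.17], [-0.17, -0.001, -0.985], [-0.002, -1.0, 0.001]]
wrist_force: [0.2, 0.5, -0.4]
gripper_width: 0.182
```

Run:
```python
from h import *
np.set_printoptions(precision=3,suppress=True)
s=r.sense();print(s['time_s'],s['tcp_pos'],s['gripper_width'],s['wrist_force'],s['moment'])
P=s['tcp_pos'];G=np.array([.535,.0175,.215]);y=189.8;n=4
for i in range(n):
    p0=P+(G-P)*i/n;p1=P+(G-P)*(i+1)/n;y0=y-20*i/n
    print(delta(p1,y0-20/n,p0,want(y0)))
cap('wrist','w5.png');cap('scene','s5.png')
crop('s5.png',240,120,340,240,5,'s5c.png')
```

```text
5.7667 [ 0.512 -0.317  0.22 ] 0.18233220333485742 [ 0.206  0.482 -0.441] [-0.144  0.086 -0.014]
(array([0.   , 0.087, 0.   ]), array([-1.998,  0.132, -8.135]))
(array([0.   , 0.087, 0.   ]), array([-1.281,  0.132, -8.278]))
(array([0.   , 0.087, 0.   ]), array([-0.555,  0.132, -8.358]))
(array([0.   , 0.087, 0.   ]), array([ 0.176,  0.132, -8.375]))
```

View pics/s5c.png

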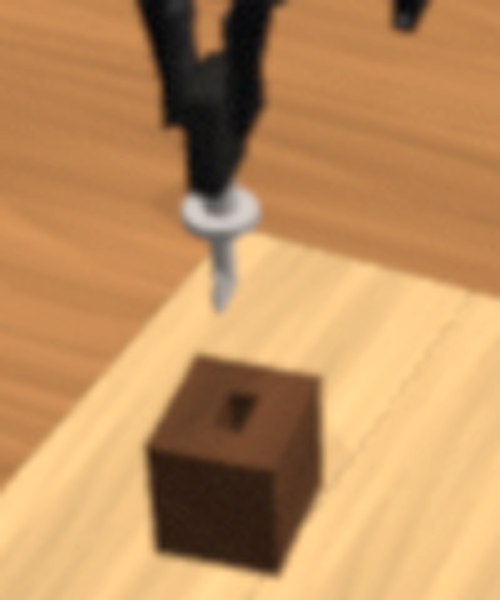

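View pics/w5.png

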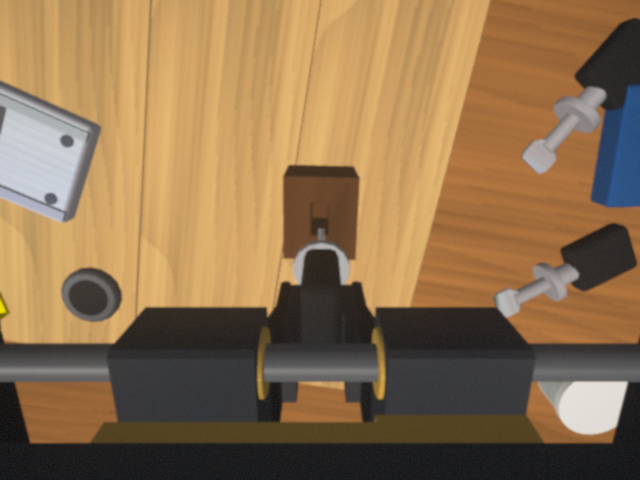

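Emit:
step_arm(
  moves=[
    [[0,0.01,0,-0.3,0,-1.0,0],[0,0.03,0,-0.7,0,-2.5,0],[0,0.05,0,-1.1,0,-4.2,0],[0,0.07,0,-1.6,0,-6.2,0],[0,0.087,0,-2.0,0,-8.1,0]],
  ],
)

```text
time_s: 6.28
tcp_pos: [0.5164, -0.2323, 0.2176]
ee_rot: [[-0.997, -0.002, 0.083], [-0.083, 0.001, -0.997], [0.002, -1.0, -0.001]]
wrist_force: [0.3, -0.2, -1.4]
gripper_width: 0.182
```

Emit:
step_arm(
  moves=[
    [[0,0.02,0,-0.3,0,-1.7,0],[0,0.035,0,-0.5,0,-3.3,0],[0,0.05,0,-0.8,0,-5.0,0],[0,0.07,0,-1.0,0,-6.6,0],[0,0.087,0,-1.3,0,-8.3,0]],
  ],
)

```text
time_s: 6.7
tcp_pos: [0.5222, -0.1486, 0.2178]
ee_rot: [[-1.0, -0.002, -0.004], [0.004, 0.0, -1.0], [0.002, -1.0, -0.0]]
wrist_force: [0.5, -0.1, -0.8]
gripper_width: 0.182
```

Emit:
step_arm(
  moves=[
    [[0,0.02,0,-0.1,0,-1.7,0],[0,0.035,0,-0.2,0,-3.4,0],[0,0.05,0,-0.3,0,-5.0,0],[0,0.07,0,-0.4,0,-6.7,0],[0,0.087,0,-0.6,0,-8.4,0]],
  ],
)

```text
time_s: 7.12
tcp_pos: [0.5284, -0.0647, 0.2178]
ee_rot: [[-0.996, -0.002, -0.091], [0.091, -0.0, -0.996], [0.002, -1.0, 0.0]]
wrist_force: [0.6, -0.1, -0.4]
gripper_width: 0.182
```

Emit:
step_arm(
  moves=[
    [[0,0.02,0,0,0,-2.0,0],[0,0.04,0,0.1,0,-4.0,0],[0,0.06,0,0.1,0,-6.0,0],[0,0.08,0,0.2,0.2,-7.6,0],[0,0.087,0,0.2,0.4,-8.4,0]],
  ],
)

```text
time_s: 7.53
tcp_pos: [0.5343, 0.0199, 0.2139]
ee_rot: [[-0.985, -0.001, -0.175], [0.175, -0.0, -0.985], [0.001, -1.0, 0.0]]
wrist_force: [-0.9, 0.0, -1.0]
gripper_width: 0.181
```

Emit:
step_arm(
  moves=[
    [[0,0,0,0,0,0,0],[0,0,0,0,0,0,0],[0,0,0,0,0,0,0],[0,0,0,0,0,0,0],[0,0,0,0,0,0,0]],
  ],
)

```text
time_s: 7.95
tcp_pos: [0.5346, 0.0176, 0.2148]
ee_rot: [[-0.984, 0.0, -0.177], [0.177, -0.0, -0.984], [-0.0, -1.0, 0.0]]
wrist_force: [-0.2, -0.0, 0.1]
gripper_width: 0.18
```

Run:
```python
from h import *
np.set_printoptions(precision=4,suppress=True)
cap('wrist','w6.png');
s=r.sense();print(s['time_s'],s['joints'],s['tcp_pos'],s['ee_rot'],s['moment'],s['gripper_width'])
cap('side','d6.png')
crop('w6.png',230,110,420,320,3.8,'w6c.png')
crop('d6.png',180,210,350,350,4.5,'d6c.png')
```

```text
8.0 [ 19.2792  13.0897 -11.8264  -0.0004 -65.075   60.5351] [0.5347 0.0177 0.2149] [[-0.9842  0.0001 -0.1768]
 [ 0.1768  0.0001 -0.9842]
 [-0.0001 -1.     -0.0001]] [-0.0388  0.1074 -0.    ] 0.17920430439585766
```

View pics/w6.png

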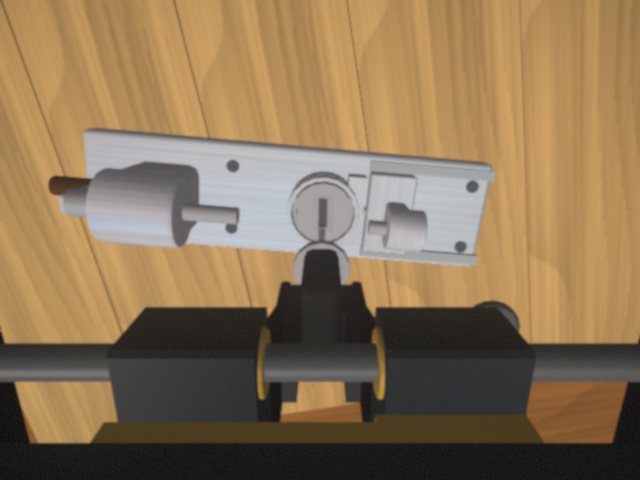

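View pics/w6c.png

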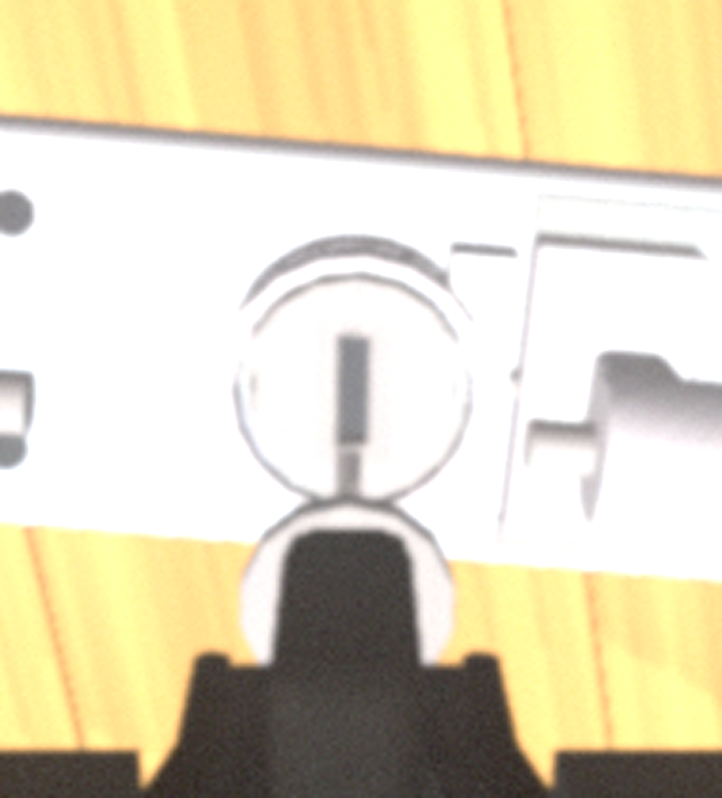

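View pics/d6c.png

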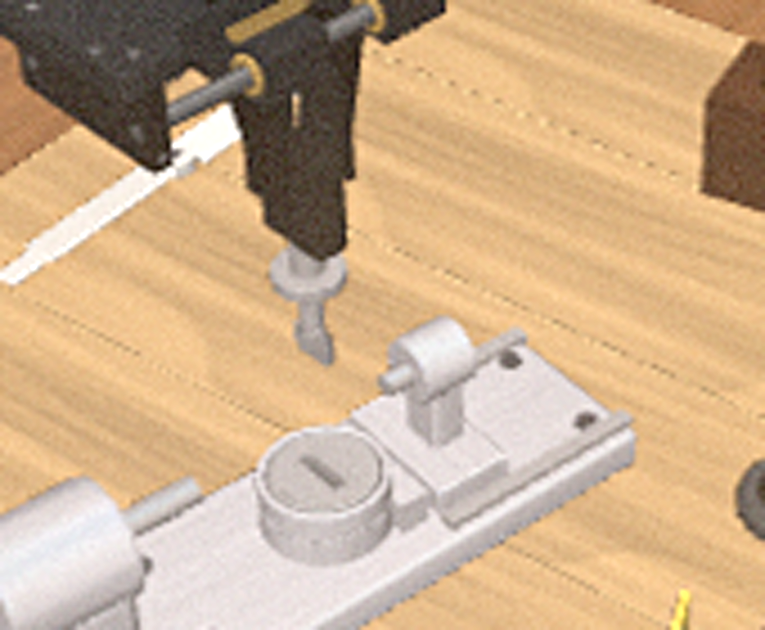

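Run:
```python
from h import *
np.set_printoptions(precision=4,suppress=True)
d=load('w6.png'); im=d['image'].astype(int); g=im.sum(2)//3
print(g[195:236:2,308:342])
```

```text
[[163 163 162 162 163 162 160 159 162 160 162 161 158 158 160 157 157 160
  162 160 160 160 161 160 161 160 163 164 164 164 163 163 163 163]
 [164 162 161 163 161 160 158 159 159 159 153 146 142 139 138 141 143 149
  154 155 156 158 160 161 160 160 161 163 164 163 165 163 162 163]
 [163 162 163 164 162 160 158 158 159 153 138 114 102  98 101 103 105 108
  119 136 151 157 158 160 160 161 161 163 164 164 163 162 162 163]
 [164 164 164 162 163 162 159 159 160 153 136 112  94  90  91  90  91  95
  107 132 149 157 159 158 160 161 164 165 163 164 163 163 164 165]
 [162 164 162 163 163 160 160 159 160 154 135 113  95  88  88  90  90  94
  109 134 151 158 158 160 160 162 165 165 164 162 163 164 165 164]
 [163 163 163 162 163 160 158 160 161 154 134 111  96  90  89  91  89  93
  108 135 152 157 159 160 160 162 162 165 164 163 164 163 165 164]
 [163 163 163 163 162 162 159 159 159 151 131 107  94  90  88  88  90  96
  110 136 151 159 158 159 159 162 163 165 165 162 163 162 163 165]
 [163 164 163 161 161 160 160 160 160 152 132 107  93  91  87  90  91  93
  110 135 154 157 158 160 161 162 163 1
[... 1161 characters left out ...]
 164 163 163 163 159 160 161 157 148 131 116 109 109 110 113 120 129
  143 152 157 157 157 157 160 162 162 164 164 164 163 164 164 165]
 [165 164 164 163 162 160 158 160 158 152 135 119 112 107 105 106 121 141
  154 157 158 157 158 156 160 162 166 163 164 165 165 164 163 165]
 [164 162 162 164 162 162 161 160 159 152 135 114 104  99  95  96 112 141
  155 160 158 159 159 159 162 163 164 167 165 163 164 165 164 163]
 [164 162 164 162 162 164 163 162 162 155 134 115 104  99  93  97 117 143
  158 162 162 163 163 162 162 163 164 166 163 164 164 164 162 157]
 [165 162 164 163 164 161 163 164 162 153 133 114 105  98  95  99 121 143
  160 162 163 162 163 163 163 163 165 164 165 164 161 156 146 132]]
```

```bash
python3 - <<'E'
from h import *
np.set_printoptions(precision=4,suppress=True)
d=load('w6.png'); D=load('d6.png')
R=want(169.8); s=r.sense()['tcp_pos'];print(s)
for zt in [.0750,.0758]:
  a=onz(d,322.65,198.2,zt);b=onz(d,322.2,226.5,zt);print((a+b)/2,np.linalg.norm(a-b),np.degrees(np.arctan2(*((a-b)[[1,0]]))))
print('slot w', onz(d,322.4,212.2,.0754))
# side view slot
print(tri((d,322.4,212.2),(D,180+322/4.5,210+471/4.5)))
print('D',onz(D,180+322/4.5,210+471/4.5,.0754))
tip=s+np.array([0,0,-.0753])
for k in [-10,-8.25,0,8.25,10]:
    print(k,proj(d,tip+R[:,0]*k/1000),proj(d,tip+R[:,0]*k/1000+[0,0,.004]),np.array(proj(D,tip+R[:,0]*k/1000)))
print('tip in D meas', (180+np.array([310,331])/4.5,210+np.array([345,362])/4.5))
E
python3 - <<'E'
import sys; sys.path.insert(0,'.')
import os; os.chdir('.')
from h import *
crop('w6.png',295,190,350,290,7.5,'w6d.png'); crop('d6.png',225,250,275,300,12,'d6d.png')
E
```

```text
[0.5347 0.0178 0.2148]
[0.5363 0.0165 0.075 ] 0.022473932625564283 -10.980299692218356
[0.5365 0.0165 0.0758] 0.02241654571035467 -10.980299692218331
slot w [0.5366 0.0165 0.0754]
(array([0.536 , 0.016 , 0.0747]), array([0.9 , 0.38]))
D [0.5351 0.0159 0.0754]
-10 (np.float64(321.15222342645825), np.float64(225.71196984529047)) (np.float64(321.15172261950437), np.float64(227.54680755907026)) [245.3609 286.6526]
-8.25 (np.float64(321.14968495615), np.float64(228.4283309367789)) (np.float64(321.1491472748124), np.float64(230.29997135332528)) [245.9982 287.1158]
0 (np.float64(321.13785434351496), np.float64(241.0880085963298)) (np.float64(321.13714685524843), np.float64(243.12898051944006)) [249.0209 289.3131]
8.25 (np.float64(321.12624425055253), np.float64(253.51171301765055)) (np.float64(321.12537339687896), np.float64(255.71535756518156)) [252.0744 291.5327]
10 (np.float64(321.12380926987447), np.float64(256.1173321383755)) (np.float64(321.1229045652286), np.float64(258.3546539417241)) [252.7261 292.0064]
tip in D meas (array([248.8889, 253.5556]), array([286.6667, 290.4444]))
```

View pics/w6d.png

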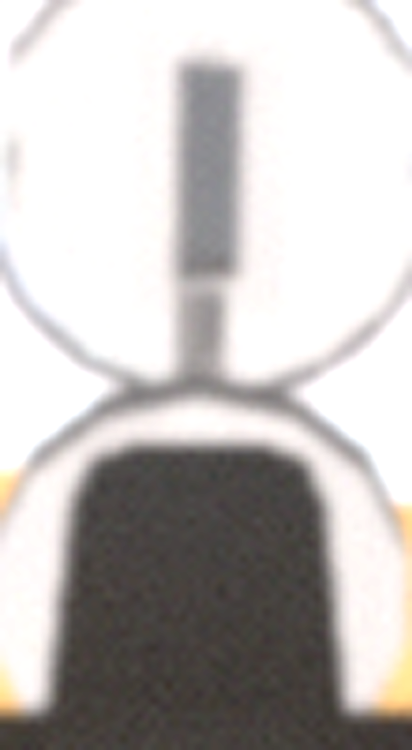

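View pics/d6d.png

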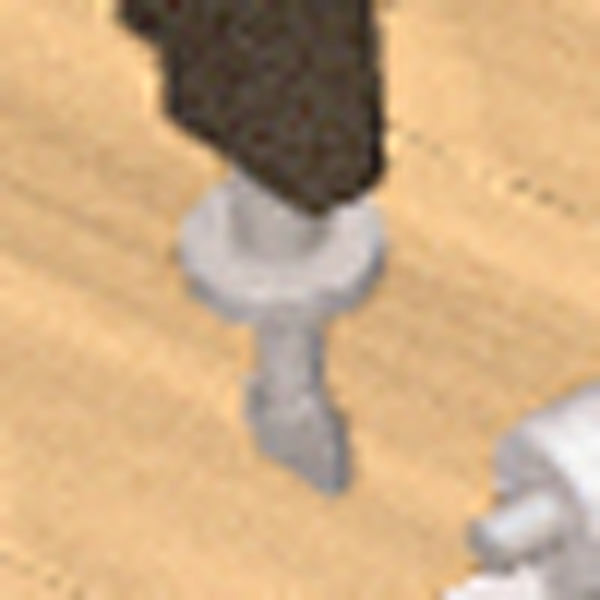

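Run:
```python
from h import *
np.set_printoptions(precision=4,suppress=True)
D=load('d6.png'); print(onz(D,250.6,315.3,.0754))
print(delta((.5363,.0164,.1610),169),r.sense()['time_s'])
```

```text
[0.5355 0.0182 0.0754]
(array([ 0.    ,  0.0143, -0.0001]), array([-0.1866,  5.3846,  0.1096])) 8.05
```

Emit:
step_arm(
  moves=[
    [[0,0.005,0,-0.1,0.8,0.02,0],[0,0.01,0,-0.15,2.0,0.03,0],[0,0.014,0,-0.15,3.4,0.05,0],[0,0.014,0,-0.15,4.6,0.05,0],[0,0.014,0,-0.15,5.4,0.05,0]],
  ],
)

```text
time_s: 8.47
tcp_pos: [0.5352, 0.0173, 0.1589]
ee_rot: [[-0.982, -0.002, -0.19], [0.19, -0.0, -0.982], [0.002, -1.0, 0.001]]
wrist_force: [-0.1, 0.3, -1.0]
gripper_width: 0.176
```

Emit:
step_arm(
  moves=[
    [[0,0,0,0,0,0,0],[0,0,0,0,0,0,0],[0,0,0,0,0,0,0],[0,0,0,0,0,0,0],[0,0,0,0,0,0,0]],
  ],
)

```text
time_s: 8.88
tcp_pos: [0.5365, 0.0178, 0.1615]
ee_rot: [[-0.982, 0.002, -0.19], [0.19, 0.0, -0.982], [-0.001, -1.0, -0.001]]
wrist_force: [0.0, -0.1, -0.6]
gripper_width: 0.181
```

Run:
```python
from h import *
np.set_printoptions(precision=4,suppress=True)
cap('wrist','w7.png');cap('side','d7.png');cap('scene','s7.png')
s=r.sense();print(s['time_s'],s['tcp_pos'],s['ee_rot'],s['moment'],s['wrist_force'])
crop('w7.png',280,190,365,290,7,'w7c.png'); crop('d7.png',225,260,285,340,9,'d7c.png'); crop('s7.png',405,200,480,290,8,'s7c.png')
```

```text
9.0333 [0.5362 0.0177 0.1612] [[-0.9819  0.0008 -0.1896]
 [ 0.1896  0.0002 -0.9819]
 [-0.0007 -1.     -0.0004]] [-0.1063  0.1695  0.0419] [-0.7637 -0.3696 -0.648 ]
```

View pics/w7c.png

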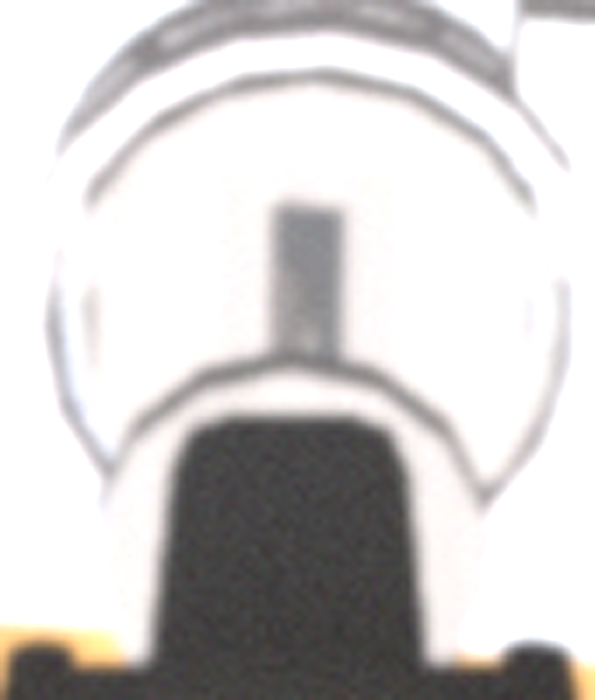

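View pics/d7c.png

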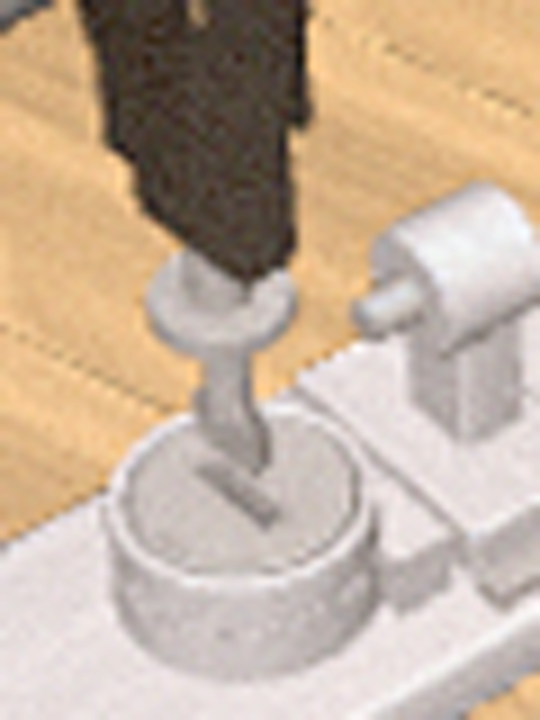

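View pics/s7c.png

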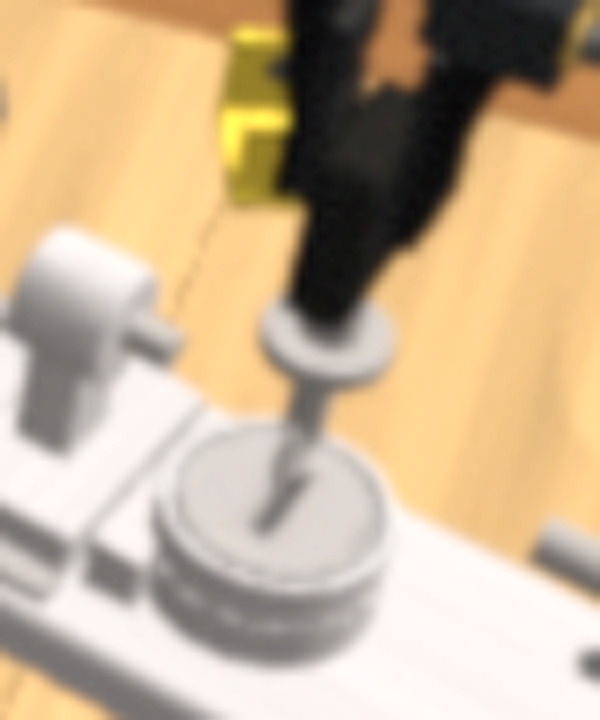

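Run:
```python
from h import *
np.set_printoptions(precision=4,suppress=True)
D=load('d7.png');S=load('s7.png');W=load('w7.png')
tip=np.array([.5362,.0177,.0859])
R=want(169)
for k in (-8.25,0,8.25): print('D tip pred',proj(D,tip+R[:,0]*k/1e3),'S',proj(S,tip+R[:,0]*k/1e3))
print('D tip meas', 225+205/9,260+440/9, 225+265/9,260+470/9)
print('S tip meas', 405+272/8,200+495/8)
for p in [(.5362,.0164,.0754),(.5362,.0182,.0754)]: print('slot at',p,'D',proj(D,p),'S',proj(S,p),'W',proj(W,p))
print('D slot meas',225+240/9,260+494/9)
g=W['image'].astype(int).sum(2)//3; print(g[218:242:3,312:336])
print('tip W',proj(W,tip))
```

```text
D tip pred (np.float64(247.2799549631617), np.float64(308.619203775402)) S (np.float64(438.79021845534214), np.float64(261.7128720740964))
D tip pred (np.float64(250.15367250043013), np.float64(310.87451748541594)) S (np.float64(440.7165656533468), np.float64(259.04922240743196))
D tip pred (np.float64(253.0559665691129), np.float64(313.152258258023)) S (np.float64(442.621246665027), np.float64(256.4155315820608))
D tip meas 247.77777777777777 308.8888888888889 254.44444444444446 312.22222222222223
S tip meas 439.0 261.875
slot at (0.5362, 0.0164, 0.0754) D (np.float64(250.93411804714856), np.float64(314.5817275535345)) S (np.float64(439.05739459507436), np.float64(262.734114181674)) W (np.float64(323.687584370173), np.float64(236.07762224955223))
slot at (0.5362, 0.0182, 0.0754) D (np.float64(250.3141868015078), np.float64(315.148281400666)) S (np.float64(440.00845110473176), np.float64(263.0260300731901)) W (np.float64(320.9660734429131), np.float64(236.57587109254135))
D slot meas 251.66666666666666 314.8888888888889
[[161 157 160 162 162 161 157 151 142 138 140 144 147 149 153 153 154 157
  159 160 161 160 160 160]
 [161 160 160 160 160 156 138 116  99  93  90  90  90  91  90  99 111 138
  152 155 160 160 160 160]
 [159 161 160 161 159 155 137 113  97  89  91  89  90  89  88  95 110 137
  152 156 158 159 159 160]
 [160 159 160 158 159 153 135 113 100  90  88  89  89  90  91  94 111 137
  151 158 158 159 161 160]
 [161 160 159 159 159 153 135 116 104 100  92  91  89  88  89  96 114 139
  154 158 160 160 160 161]
 [159 159 160 160 160 151 132 113 103 101  95  92  89  88  88  97 116 138
  153 158 159 157 159 160]
 [160 158 158 161 159 151 132 114 104  99  96  99  97  94  91  98 116 139
  152 158 159 159 159 160]
 [159 156 155 157 152 143 125 106  95  95  97 102 106  99  92  95 115 137
  150 157 157 159 158 159]]
tip W (np.float64(321.7294641413857), np.float64(241.50754060464763))
```

Emit:
step_arm(
  moves=[
    [[0,0,0,0,0.2,0.08,0],[0,0,0,0,0.5,0.08,0],[0,0,0,0,0.8,0.08,0],[0,0,0,0,1.0,0.08,0],[0,0,0,0,1.2,0.08,0]],
  ],
)

```text
time_s: 9.45
tcp_pos: [0.5357, 0.0168, 0.1482]
ee_rot: [[-0.982, -0.001, -0.19], [0.19, -0.0, -0.982], [0.001, -1.0, 0.0]]
wrist_force: [-0.2, -0.4, -0.2]
gripper_width: 0.18
```

Run:
```python
from h import *
np.set_printoptions(precision=4,suppress=True)
s=r.sense();print(s['time_s'],s['tcp_pos'],s['ee_rot'],s['moment'],s['wrist_force'])
cap('wrist','w8.png');cap('scene','s8.png')
crop('w8.png',280,190,365,290,7,'w8c.png'); crop('s8.png',405,200,480,290,8,'s8c.png')
```

```text
9.45 [0.5357 0.0168 0.1482] [[-0.9818 -0.0007 -0.1897]
 [ 0.1897 -0.0002 -0.9818]
 [ 0.0006 -1.      0.0003]] [-0.1274  0.1598  0.0033] [-0.1537 -0.3686 -0.1836]
```

View pics/w8c.png

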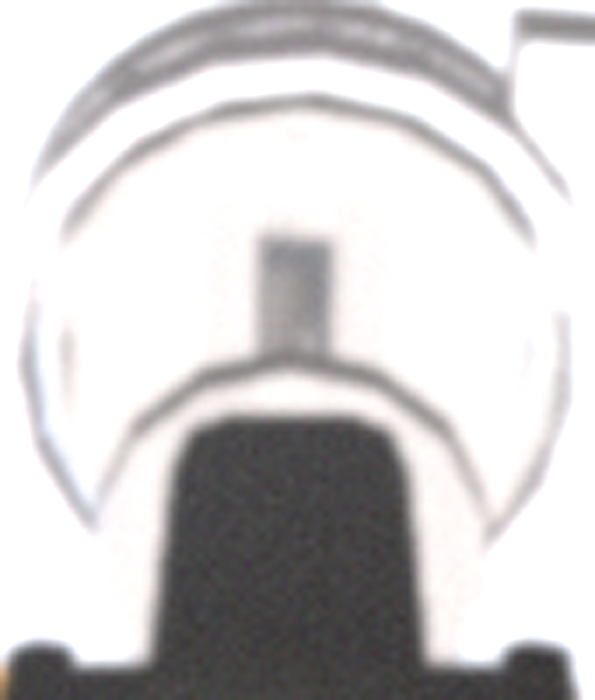

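View pics/s8c.png

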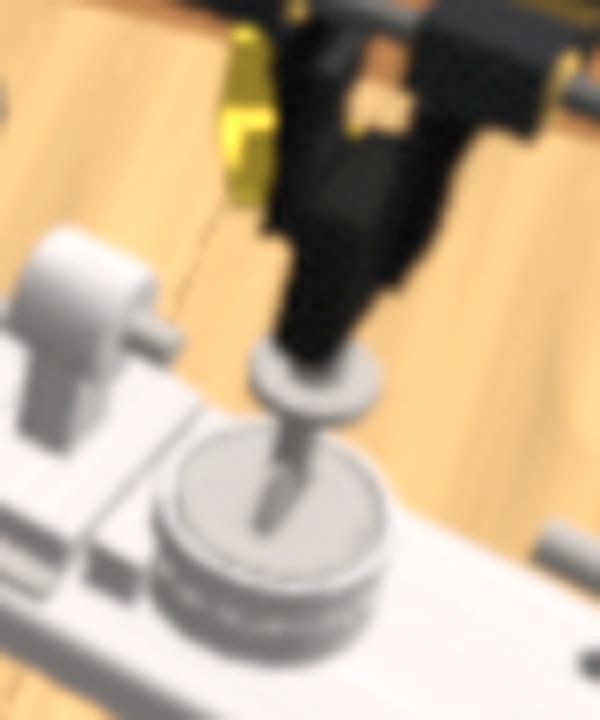

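Emit:
step_arm(
  moves=[
    [[0,0,0,0,0.15,0,0],[0,0,0,0,0.3,0,0],[0,0,0,0,0.45,0,0],[0,0,0,0,0.6,0,0],[0,0,0,0,0.6,0,0]],
  ],
)

```text
time_s: 9.97
tcp_pos: [0.5357, 0.0168, 0.1424]
ee_rot: [[-0.982, -0.001, -0.19], [0.19, -0.0, -0.982], [0.001, -1.0, 0.0]]
wrist_force: [0.5, 0.7, -1.6]
gripper_width: 0.185
```

Emit:
step_arm(
  moves=[
    [[0,0,0,0,0,0,0],[0,0,0,0,0,0,0],[0,0,0,0,0,0,0],[0,0,0,0,0,0,0],[0,0,0,0,0,0,0]],
  ],
)

```text
time_s: 10.38
tcp_pos: [0.5359, 0.0169, 0.1428]
ee_rot: [[-0.982, 0.0, -0.19], [0.19, 0.0, -0.982], [-0.0, -1.0, -0.0]]
wrist_force: [1.4, -1.0, -0.7]
gripper_width: 0.182
```

Run:
```python
from h import *
np.set_printoptions(precision=4,suppress=True)
s=r.sense();print(s['time_s'],s['joints'],s['tcp_pos'],s['ee_rot'],s['moment'],s['wrist_force'])
cap('scene','s9.png');cap('side','d9.png');cap('wrist','w9.png')
for i in range(3):
    print(r.sense()['moment'],r.sense()['wrist_force'])
    optics.capture('wrist')
crop('s9.png',380,200,480,290,7,'s9c.png');crop('d9.png',215,250,325,340,7,'d9c.png')
```

```text
10.3833 [ 19.1408  16.9614 -17.689    0.0004 -55.3389  59.9285] [0.5359 0.0169 0.1428] [[-0.9819  0.0002 -0.1896]
 [ 0.1896  0.0001 -0.9819]
 [-0.0002 -1.     -0.0001]] [-0.0686  0.1686 -0.0254] [ 1.3613 -0.9939 -0.6531]
[-0.1139  0.1575  0.0081] [ 0.7843  0.274  -1.0776]
[-0.0643  0.1124 -0.0102] [-0.9365  1.623  -0.3743]
[-0.0879  0.1558 -0.0361] [ 0.2954 -0.6688  0.0033]
```

View pics/s9c.png

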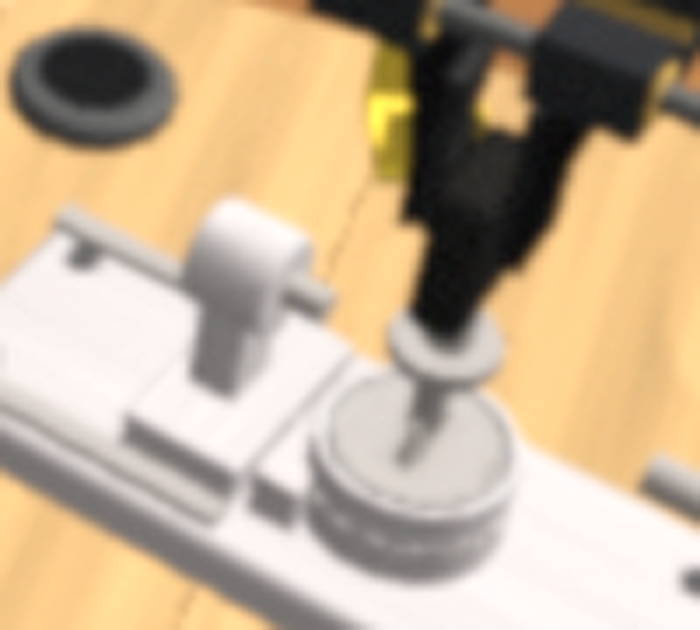

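View pics/d9c.png

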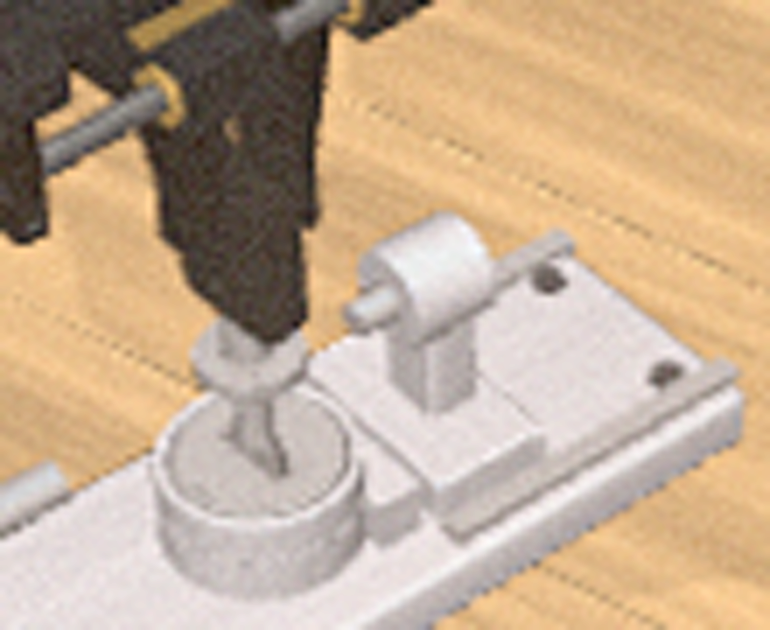

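Emit:
step_arm(
  moves=[
    [[0,0.03,0,0,0,0,0],[0,0.07,0,0,0,0,0],[0,0.12,0,0,0,0,0],[0,0.17,0,0,0,0,0],[0,0.2,0,0,0,0,0]],
  ],
)

```text
time_s: 11.1
tcp_pos: [0.5357, 0.0165, 0.1427]
ee_rot: [[-0.924, -0.001, -0.383], [0.383, -0.001, -0.924], [0.0, -1.0, 0.001]]
wrist_force: [-0.4, -1.4, -0.9]
gripper_width: 0.178
```

```bash
cat > m.py <<'E'
from h import *
import sys
np.set_printoptions(precision=3,suppress=True)
def st(n=4):
    M=[];F=[]
    for i in range(n):
        s=r.sense();M.append(s['moment']);F.append(s['wrist_force']); 
        if i<n-1: optics.capture('wrist')
    R=s['ee_rot'];print('t',s['time_s'],'p',s['tcp_pos'],'yaw',np.degrees(np.arctan2(R[1,0],R[0,0])),'tilt',R[2,[0,2]],'Mz',[round(m[2],3) for m in M],'mean',np.mean(M,0),'F',np.mean(F,0),'j6',s['joints'][5],s['gripper_width'])
st(int(sys.argv[1]) if len(sys.argv)>1 else 4)
E
python3 m.py
```

```text
t 11.25 p [0.536 0.017 0.143] yaw 157.65500001855062 tilt [0.    0.001] Mz [np.float64(0.021), np.float64(0.009), np.float64(0.049), np.float64(0.016)] mean [-0.434  0.211  0.024] F [-0.2   -0.741 -0.578] j6 48.51374529081341 0.18238570576861382
```

Emit:
step_arm(
  moves=[
    [[0,0.03,0,0,0,0,0],[0,0.06,0,0,0,0,0],[0,0.1,0,0,0,0,0],[0,0.13,0,0,0,0,0],[0,0.15,0,0,0,0,0]],
  ],
)

```text
time_s: 11.67
tcp_pos: [0.5358, 0.0167, 0.1427]
ee_rot: [[-0.857, -0.0, -0.515], [0.515, -0.0, -0.857], [0.0, -1.0, 0.0]]
wrist_force: [-1.0, -1.3, -0.1]
gripper_width: 0.181
```

```bash
python3 m.py
```

```text
t 11.8167 p [0.536 0.017 0.143] yaw 149.06346790107557 tilt [0. 0.] Mz [np.float64(0.024), np.float64(0.01), np.float64(0.032), np.float64(0.045)] mean [-0.445  0.225  0.028] F [-0.338 -1.491 -0.484] j6 39.923570934722335 0.18225930575680724
```

Emit:
step_arm(
  moves=[
    [[0,0.02,0,0,0,0,0],[0,0.04,0,0,0,0,0],[0,0.06,0,0,0,0,0],[0,0.08,0,0,0,0,0],[0,0.1,0,0,0,0,0]],
  ],
)

```text
time_s: 12.23
tcp_pos: [0.5358, 0.0168, 0.1427]
ee_rot: [[-0.801, -0.0, -0.599], [0.599, -0.0, -0.801], [0.0, -1.0, 0.0]]
wrist_force: [-0.4, -1.6, -1.3]
gripper_width: 0.181
```

```bash
python3 m.py
```

```text
t 12.3833 p [0.536 0.017 0.143] yaw 143.2804153486301 tilt [0. 0.] Mz [np.float64(0.048), np.float64(0.036), np.float64(0.034), np.float64(-0.033)] mean [-0.586  0.268  0.021] F [-0.237 -1.016 -0.636] j6 34.13864217412738 0.18099624790409366
```

Emit:
step_arm(
  moves=[
    [[0,0.02,0,0,0,0,0],[0,0.04,0,0,0,0,0],[0,0.06,0,0,0,0,0],[0,0.08,0,0,0,0,0],[0,0.1,0,0,0,0,0]],
  ],
)

```text
time_s: 12.8
tcp_pos: [0.5359, 0.0169, 0.1427]
ee_rot: [[-0.737, 0.0, -0.676], [0.676, 0.0, -0.737], [0.0, -1.0, -0.0]]
wrist_force: [-0.2, -0.9, -0.6]
gripper_width: 0.181
```

```bash
python3 m.py
python3 - <<'E'
from h import *
cap('scene','s10.png');cap('side','d10.png')
crop('s10.png',380,200,480,290,7,'s10c.png');crop('d10.png',215,250,325,340,7,'d10c.png')
E
```

```text
t 12.95 p [0.536 0.017 0.143] yaw 137.54656734273092 tilt [ 0. -0.] Mz [np.float64(0.006), np.float64(0.019), np.float64(0.009), np.float64(0.041)] mean [-0.529  0.278  0.019] F [-0.049 -1.379 -0.301] j6 28.40677148521958 0.18132824224535898
```

View pics/s10c.png

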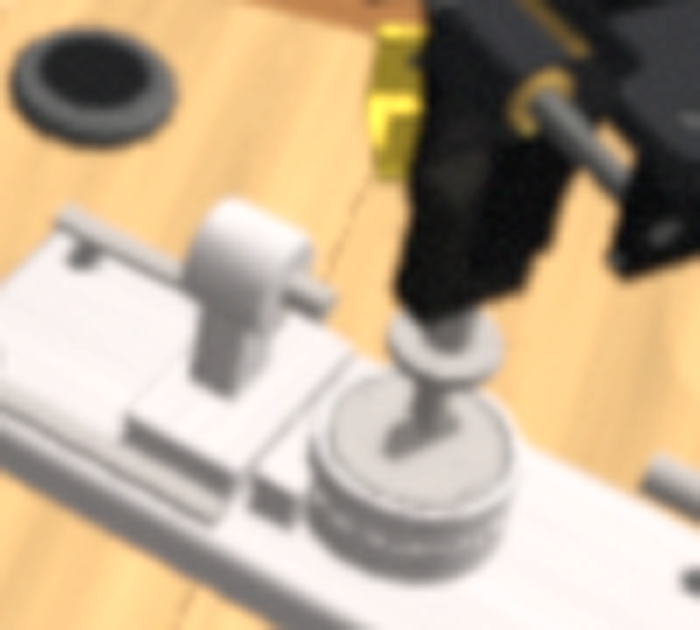

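View pics/d10c.png

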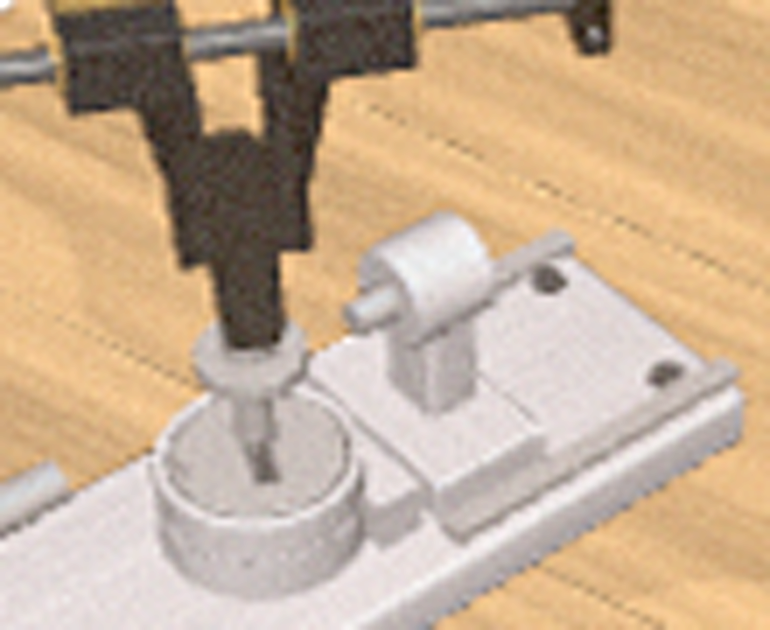

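Emit:
step_arm(
  moves=[
    [[0,0.02,0,0,0,0,0],[0,0.04,0,0,0,0,0],[0,0.06,0,0,0,0,0],[0,0.08,0,0,0,0,0],[0,0.1,0,0,0,0,0]],
  ],
)

```text
time_s: 13.47
tcp_pos: [0.536, 0.0169, 0.1427]
ee_rot: [[-0.665, 0.0, -0.747], [0.747, 0.0, -0.665], [-0.0, -1.0, -0.0]]
wrist_force: [1.4, -1.1, -1.1]
gripper_width: 0.184
```

```bash
python3 m.py
```

```text
t 13.6167 p [0.536 0.017 0.143] yaw 131.8168110078089 tilt [-0. -0.] Mz [np.float64(0.004), np.float64(0.02), np.float64(0.03), np.float64(-0.039)] mean [-0.421  0.186  0.004] F [ 0.34  -1.333 -1.001] j6 22.675214026050664 0.18161827186014495
```

Emit:
step_arm(
  moves=[
    [[0,0.02,0,0,0,0,0],[0,0.04,0,0,0,0,0],[0,0.06,0,0,0,0,0],[0,0.08,0,0,0,0,0],[0,0.1,0,0,0,0,0]],
  ],
)

```text
time_s: 14.03
tcp_pos: [0.536, 0.0169, 0.1428]
ee_rot: [[-0.588, 0.0, -0.809], [0.809, 0.0, -0.588], [-0.0, -1.0, -0.0]]
wrist_force: [-0.0, -0.7, -0.5]
gripper_width: 0.183
```

```bash
python3 m.py
python3 - <<'E'
from h import *
cap('scene','s11.png')
crop('s11.png',380,200,480,290,7,'s11c.png')
E
```

```text
t 14.1833 p [0.536 0.017 0.143] yaw 126.08649776638957 tilt [ 0. -0.] Mz [np.float64(0.02), np.float64(0.0), np.float64(0.055), np.float64(0.019)] mean [-0.323  0.072  0.024] F [ 0.153 -0.625 -0.743] j6 16.94455217008196 0.18129650572194705
```

View pics/s11c.png

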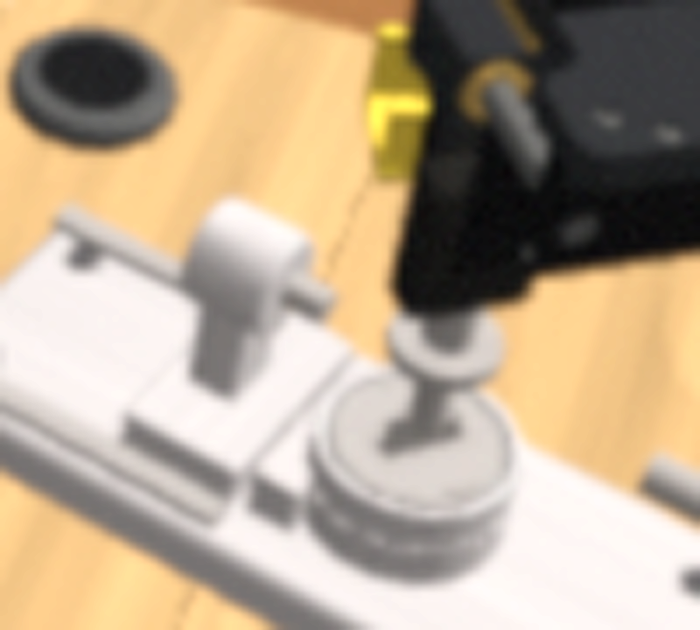

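Emit:
step_arm(
  moves=[
    [[0,0.02,0,0,0,0,0],[0,0.04,0,0,0,0,0],[0,0.06,0,0,0,0,0],[0,0.08,0,0,0,0,0],[0,0.1,0,0,0,0,0]],
  ],
)

```text
time_s: 14.65
tcp_pos: [0.5361, 0.0169, 0.1428]
ee_rot: [[-0.504, 0.0, -0.864], [0.864, 0.0, -0.504], [-0.0, -1.0, -0.0]]
wrist_force: [0.9, -0.1, -2.6]
gripper_width: 0.181
```

```bash
cat > ts.py <<'E'
from h import *
import sys
f=sys.argv[1]; cap('scene',f); 
a=cv2.cvtColor(cv2.imread('pics/s9.png'),cv2.COLOR_BGR2GRAY).astype(np.float32);b=cv2.cvtColor(cv2.imread('pics/'+f),cv2.COLOR_BGR2GRAY).astype(np.float32)
for n,(x0,y0,x1,y1) in {'tower':(404,226,430,260),'foot':(396,245,420,276),'ref bed':(367,225,400,255)}.items():
    A=a[y0:y1,x0:x1];B=b[y0:y1,x0:x1]; print(n,cv2.phaseCorrelate(A,B,cv2.createHanningWindow(A.shape[::-1],cv2.CV_32F)))
d=load(f); p=np.array([.53,-.04,.06]); y=np.array([np.sin(np.radians(13)),np.cos(np.radians(13)),0]); print('px per 3mm', np.array(proj(d,p+.003*y))-np.array(proj(d,p)))
E
python3 m.py; python3 ts.py s12.png
```

```text
t 14.8 p [0.536 0.017 0.143] yaw 120.36379845139959 tilt [-0. -0.] Mz [np.float64(0.084), np.float64(0.1), np.float64(0.139), np.float64(0.051)] mean [-0.292 -0.118  0.094] F [ 0.715 -0.423 -1.741] j6 11.220251507420004 0.17833123286369862
tower ((0.4232160447523423, 0.10935824277609285), 0.9626909938368777)
foot ((-0.004901707151855561, 0.028063019244687126), 0.9702105312608182)
ref bed ((0.05889326987656318, -0.05063557298602639), 0.9824156452108312)
px per 3mm [1.36494783 0.68452216]
```

Emit:
step_arm(
  moves=[
    [[0,0.02,0,0,0,0,0],[0,0.04,0,0,0,0,0],[0,0.06,0,0,0,0,0],[0,0.08,0,0,0,0,0],[0,0.1,0,0,0,0,0]],
  ],
)

```text
time_s: 15.27
tcp_pos: [0.536, 0.0169, 0.1428]
ee_rot: [[-0.415, 0.0, -0.91], [0.91, 0.0, -0.415], [-0.0, -1.0, -0.0]]
wrist_force: [1.5, -0.7, -2.1]
gripper_width: 0.184
```

```bash
python3 m.py; python3 ts.py s13.png
```

```text
t 15.4167 p [0.536 0.017 0.143] yaw 114.62678095845693 tilt [-0. -0.] Mz [np.float64(0.057), np.float64(0.117), np.float64(0.053), np.float64(0.108)] mean [-0.248 -0.312  0.084] F [ 1.227 -0.224 -1.91 ] j6 5.484749166434472 0.18192190378996606
tower ((0.7796795044030063, 0.3455171503443779), 1.0459340815681488)
foot ((0.24047156512986056, 0.1899289154300483), 0.9696071936438481)
ref bed ((-0.004054178836003786, -0.08009292313518301), 1.0214532140228483)
px per 3mm [1.36494783 0.68452216]
```

Emit:
step_arm(
  moves=[
    [[0,0.02,0,0,0,0,0],[0,0.04,0,0,0,0,0],[0,0.06,0,0,0,0,0],[0,0.08,0,0,0,0,0],[0,0.08,0,0,0,0,0]],
  ],
)

```text
time_s: 15.88
tcp_pos: [0.5361, 0.0169, 0.1428]
ee_rot: [[-0.342, 0.0, -0.94], [0.94, 0.0, -0.342], [-0.0, -1.0, -0.0]]
wrist_force: [1.3, -0.3, -2.5]
gripper_width: 0.182
```

```bash
python3 m.py; python3 ts.py s14.png
```

```text
t 16.0333 p [0.536 0.017 0.143] yaw 110.05658036663809 tilt [-0. -0.] Mz [np.float64(0.097), np.float64(0.061), np.float64(0.068), np.float64(0.082)] mean [-0.17  -0.556  0.077] F [ 1.382 -0.204 -2.354] j6 0.9139360847787493 0.18372323777369606
tower ((1.1248986172693538, 0.3790743878366776), 1.0574512314894562)
foot ((0.3599209825394034, 0.2976169491771916), 0.9964238169292609)
ref bed ((0.021107696555450417, 0.11699306228734585), 0.9891975588268704)
px per 3mm [1.36494783 0.68452216]
```

Emit:
step_arm(
  moves=[
    [[0,0.01,0,0,0,0,0],[0,0.02,0,0,0,0,0],[0,0.03,0,0,0,0,0],[0,0.04,0,0,0,0,0],[0,0.04,0,0,0,0,0]],
  ],
)

```text
time_s: 16.5
tcp_pos: [0.536, 0.0169, 0.1428]
ee_rot: [[-0.304, 0.0, -0.953], [0.953, 0.0, -0.304], [0.0, -1.0, -0.0]]
wrist_force: [1.6, 0.3, -2.3]
gripper_width: 0.181
```

```bash
python3 m.py; python3 ts.py s15.png
```

```text
t 16.65 p [0.536 0.017 0.143] yaw 107.76479160994134 tilt [-0. -0.] Mz [np.float64(0.085), np.float64(0.099), np.float64(0.088), np.float64(0.049)] mean [-0.134 -0.702  0.08 ] F [ 1.756  0.134 -1.971] j6 -1.3789117374630189 0.1799615705160721
tower ((1.264135901296294, 0.3648845369628084), 1.1004072113782781)
foot ((0.6131461836861085, 0.5158678901653531), 0.9652827369670073)
ref bed ((0.06993529732228154, 0.06532675526652199), 0.9850233501858181)
px per 3mm [1.36494783 0.68452216]
```

Emit:
step_arm(
  moves=[
    [[0,0.01,0,0,0,0,0],[0,0.02,0,0,0,0,0],[0,0.03,0,0,0,0,0],[0,0.03,0,0,0,0,0],[0,0.03,0,0,0,0,0]],
  ],
)

```text
time_s: 17.12
tcp_pos: [0.536, 0.0169, 0.1428]
ee_rot: [[-0.276, 0.0, -0.961], [0.961, 0.0, -0.276], [-0.0, -1.0, -0.0]]
wrist_force: [2.1, -0.2, -1.6]
gripper_width: 0.18
```

```bash
python3 m.py
```

```text
t 17.2667 p [0.536 0.017 0.143] yaw 106.04601621607188 tilt [-0. -0.] Mz [np.float64(0.126), np.float64(0.112), np.float64(0.086), np.float64(0.156)] mean [-0.103 -0.868  0.12 ] F [ 2.201 -0.529 -2.265] j6 -3.0973901291039967 0.17834424439265786
```

Emit:
step_arm(
  moves=[
    [[0,0.01,0,0,0,0,0],[0,0.02,0,0,0,0,0],[0,0.03,0,0,0,0,0],[0,0.03,0,0,0,0,0],[0,0.03,0,0,0,0,0]],
  ],
)

```text
time_s: 17.68
tcp_pos: [0.536, 0.0169, 0.1428]
ee_rot: [[-0.247, 0.0, -0.969], [0.969, 0.0, -0.247], [0.0, -1.0, -0.0]]
wrist_force: [2.7, -0.6, -2.4]
gripper_width: 0.176
```

```bash
python3 m.py; python3 ts.py s16.png
```

```text
t 17.8333 p [0.536 0.017 0.143] yaw 104.32460482858852 tilt [-0. -0.] Mz [np.float64(0.09), np.float64(0.086), np.float64(0.099), np.float64(0.127)] mean [-0.071 -0.996  0.101] F [ 2.876  0.077 -2.126] j6 -4.818922613652452 0.18404425576401856
tower ((1.2825901138403317, 0.8255836793371891), 0.8216638633743726)
foot ((0.5722216327862881, 0.6563782870481614), 1.035781419525544)
ref bed ((0.06196811807227576, 0.07064068618915798), 0.9603716037891529)
px per 3mm [1.36494783 0.68452216]
```

Emit:
step_arm(
  moves=[
    [[0,0.01,0,-0.01,0,-0.04,0],[0,0.02,0,-0.01,0,-0.04,0],[0,0.03,0,-0.01,0,-0.04,0],[0,0.03,0,-0.01,0,-0.04,0],[0,0.03,0,-0.01,0,-0.04,0]],
  ],
)

```text
time_s: 18.3
tcp_pos: [0.5362, 0.0168, 0.1428]
ee_rot: [[-0.218, -0.0, -0.976], [0.976, -0.0, -0.218], [0.0, -1.0, 0.0]]
wrist_force: [2.0, -1.0, -0.8]
gripper_width: 0.178
```

```bash
python3 m.py;python3 ts.py s17.png
```

```text
t 18.45 p [0.536 0.017 0.143] yaw 102.60716332746344 tilt [-0.  0.] Mz [np.float64(0.121), np.float64(0.11), np.float64(0.113), np.float64(0.091)] mean [-0.02  -0.685  0.109] F [ 2.002 -0.324 -1.391] j6 -6.52016347497436 0.1828224090686733
tower ((1.3565711141469237, 0.5708296423351094), 1.1997761510527183)
foot ((0.6451036201334848, 0.6106411222846226), 1.056716191271941)
ref bed ((0.01132810438349452, 0.09355543695206414), 1.0107016219033136)
px per 3mm [1.36494783 0.68452216]
```

Emit:
step_arm(
  moves=[
    [[0,0.01,0,0,0,-0.02,0],[0,0.02,0,0,0,-0.02,0],[0,0.02,0,0,0,-0.02,0],[0,0.02,0,0,0,-0.02,0],[0,0.02,0,0,0,-0.02,0]],
  ],
)

```text
time_s: 18.92
tcp_pos: [0.5363, 0.0168, 0.1427]
ee_rot: [[-0.199, -0.0, -0.98], [0.98, -0.0, -0.199], [-0.0, -1.0, 0.0]]
wrist_force: [1.0, 0.2, -1.3]
gripper_width: 0.178
```

```bash
python3 m.py;python3 ts.py s18.png
```

```text
t 19.0667 p [0.536 0.017 0.143] yaw 101.45945973641619 tilt [-0.  0.] Mz [np.float64(0.097), np.float64(0.12), np.float64(0.123), np.float64(0.111)] mean [-0.03  -0.382  0.113] F [ 1.302  0.549 -0.653] j6 -7.665010052437135 0.18003803375305003
tower ((1.540657273883756, 0.5559706371235364), 0.9806728500397608)
foot ((0.4257873398048808, 0.5028002922794599), 0.9855893074224392)
ref bed ((-0.11033380224535705, 0.05229391551868545), 0.9876294242011177)
px per 3mm [1.36494783 0.68452216]
```

Emit:
step_arm(
  moves=[
    [[0,0.01,0,0,0,0,0],[0,0.02,0,0,0,0,0],[0,0.02,0,0,0,0,0],[0,0.02,0,0,0,0,0],[0,0.02,0,0,0,0,0]],
  ],
)

```text
time_s: 19.53
tcp_pos: [0.5364, 0.0169, 0.1427]
ee_rot: [[-0.179, -0.0, -0.984], [0.984, -0.0, -0.179], [-0.0, -1.0, 0.0]]
wrist_force: [1.5, 0.1, -0.2]
gripper_width: 0.184
```

```bash
python3 m.py;python3 ts.py s19.png
```

```text
t 19.6833 p [0.536 0.017 0.143] yaw 100.31401355969861 tilt [-0.  0.] Mz [np.float64(0.094), np.float64(0.134), np.float64(0.086), np.float64(0.088)] mean [-0.049 -0.263  0.1  ] F [ 0.897 -0.176 -0.35 ] j6 -8.809452752005482 0.18533483444524787
tower ((1.5680690449569248, 0.5059518145272399), 0.9692952211011093)
foot ((0.8212233175196317, 0.5496579222795894), 1.0433992402007182)
ref bed ((0.05421824168234579, 0.00226001408753973), 0.961142056076615)
px per 3mm [1.36494783 0.68452216]
```

Emit:
step_arm(
  moves=[
    [[0,0.01,0,0,0,0,0],[0,0.02,0,0,0,0,0],[0,0.02,0,0,0,0,0],[0,0.02,0,0,0,0,0],[0,0.02,0,0,0,0,0]],
  ],
)

```text
time_s: 20.15
tcp_pos: [0.5365, 0.0169, 0.1427]
ee_rot: [[-0.159, -0.0, -0.987], [0.987, -0.0, -0.159], [-0.0, -1.0, 0.0]]
wrist_force: [1.4, -0.4, -0.5]
gripper_width: 0.182
```

```bash
python3 m.py
```

```text
t 20.3 p [0.536 0.017 0.143] yaw 99.1662085139196 tilt [0. 0.] Mz [np.float64(0.093), np.float64(0.038), np.float64(0.143), np.float64(0.155)] mean [-0.098 -0.215  0.107] F [ 1.498 -0.548  0.05 ] j6 -9.956514987045853 0.18151988888198603
```

Emit:
step_arm(
  moves=[
    [[0,0.01,0,0,0,0,0],[0,0.02,0,0,0,0,0],[0,0.02,0,0,0,0,0],[0,0.02,0,0,0,0,0],[0,0.02,0,0,0,0,0]],
  ],
)

```text
time_s: 20.72
tcp_pos: [0.5365, 0.0169, 0.1427]
ee_rot: [[-0.14, -0.0, -0.99], [0.99, -0.0, -0.14], [-0.0, -1.0, 0.0]]
wrist_force: [1.4, 0.5, -0.3]
gripper_width: 0.184
```

```bash
python3 m.py;python3 ts.py s20.png
```

```text
t 20.8667 p [0.536 0.017 0.143] yaw 98.02129174954099 tilt [-0.  0.] Mz [np.float64(0.131), np.float64(0.14), np.float64(0.099), np.float64(0.13)] mean [-0.09  -0.208  0.125] F [ 1.045 -0.407 -0.568] j6 -11.103204133575888 0.1812409174912863
tower ((0.9206098107290845, 0.6412170335835476), 0.9659149264111931)
foot ((0.8941111596674816, 0.5813540617541921), 1.0034033190459013)
ref bed ((-0.07551931075190055, -0.10634848456104429), 0.9822674477541888)
px per 3mm [1.36494783 0.68452216]
```

Emit:
step_arm(
  moves=[
    [[0,0.01,0,0,0,0,0],[0,0.02,0,0,0,0,0],[0,0.02,0,0,0,0,0],[0,0.02,0,0,0,0,0],[0,0.02,0,0,0,0,0]],
  ],
)

```text
time_s: 21.33
tcp_pos: [0.5365, 0.0169, 0.1427]
ee_rot: [[-0.12, -0.0, -0.993], [0.993, -0.0, -0.12], [-0.0, -1.0, 0.0]]
wrist_force: [0.0, -0.4, -1.1]
gripper_width: 0.182
```

```bash
python3 m.py 6
```

```text
t 21.5833 p [0.537 0.017 0.143] yaw 96.87348213765632 tilt [ 0. -0.] Mz [np.float64(0.108), np.float64(0.19), np.float64(0.125), np.float64(0.166), np.float64(0.112), np.float64(0.159)] mean [-0.128 -0.215  0.143] F [ 0.539 -0.241 -0.688] j6 -12.247037006108393 0.18233182548459265
```

Emit:
step_arm(
  moves=[
    [[0,0.01,0,0,0,0,0],[0,0.02,0,0,0,0,0],[0,0.02,0,0,0,0,0],[0,0.02,0,0,0,0,0],[0,0.02,0,0,0,0,0]],
  ],
)

```text
time_s: 22.0
tcp_pos: [0.5365, 0.0169, 0.1428]
ee_rot: [[-0.1, 0.0, -0.995], [0.995, 0.0, -0.1], [0.0, -1.0, -0.0]]
wrist_force: [0.4, -1.2, -0.4]
gripper_width: 0.182
```

```bash
python3 m.py 6;python3 ts.py s21.png; python3 -c "
from h import *
crop('s21.png',380,200,480,290,7,'s21c.png')"
```

```text
t 22.25 p [0.537 0.017 0.143] yaw 95.72968297198148 tilt [-0.  0.] Mz [np.float64(0.218), np.float64(0.166), np.float64(0.178), np.float64(0.106), np.float64(0.154), np.float64(0.093)] mean [-0.145 -0.26   0.153] F [ 0.851 -0.425 -0.84 ] j6 -13.392829445785914 0.1759144760331901
tower ((1.6405282227283031, 0.7220997281554986), 1.0765557563844532)
foot ((0.9701926772873648, 0.6119270126512237), 1.091797523200512)
ref bed ((-0.0395668078714877, 0.06612121216450895), 0.9702897645809032)
px per 3mm [1.36494783 0.68452216]
```

View pics/s21c.png

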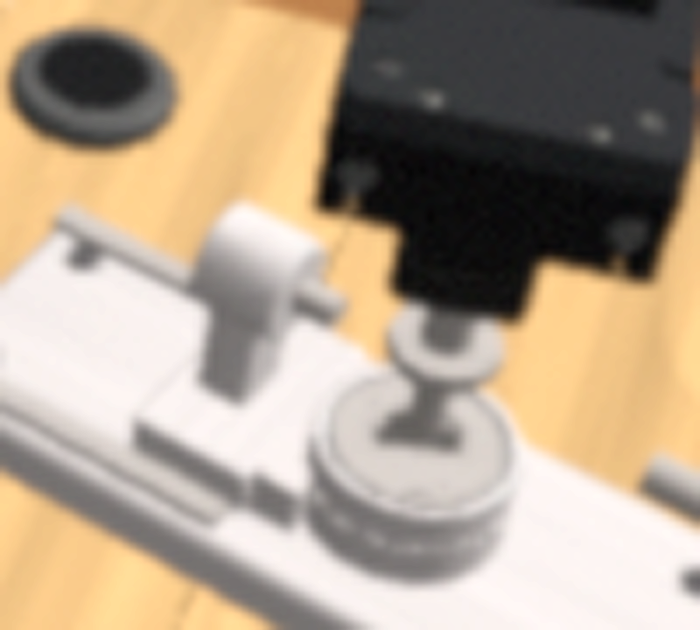

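Emit:
step_arm(
  moves=[
    [[0,0.01,0,0,0,0,0],[0,0.02,0,0,0,0,0],[0,0.03,0,0,0,0,0],[0,0.03,0,0,0,0,0],[0,0.03,0,0,0,0,0]],
  ],
)

```text
time_s: 22.72
tcp_pos: [0.5365, 0.0169, 0.1427]
ee_rot: [[-0.07, 0.0, -0.998], [0.998, 0.0, -0.07], [0.0, -1.0, -0.0]]
wrist_force: [1.1, -0.1, -0.7]
gripper_width: 0.183
```

```bash
python3 m.py 7
```

```text
t 23.0167 p [0.537 0.017 0.143] yaw 94.01094449760883 tilt [ 0. -0.] Mz [np.float64(0.182), np.float64(0.239), np.float64(0.198), np.float64(0.166), np.float64(0.22), np.float64(0.154), np.float64(0.182)] mean [-0.173 -0.295  0.192] F [ 1.287 -0.502 -0.627] j6 -15.111535224038692 0.1797213951024678
```

Emit:
step_arm(
  moves=[
    [[0,0.005,0,0,0,0,0],[0,0.01,0,0,0,0,0],[0,0.015,0,0,0,0,0],[0,0.02,0,0,0,0,0],[0,0.02,0,0,0,0,0]],
  ],
)

```text
time_s: 23.43
tcp_pos: [0.5366, 0.0169, 0.1428]
ee_rot: [[-0.05, 0.0, -0.999], [0.999, -0.0, -0.05], [-0.0, -1.0, -0.0]]
wrist_force: [0.9, 0.1, -0.8]
gripper_width: 0.188
```

```bash
python3 m.py 9
```

```text
t 23.8333 p [0.537 0.017 0.143] yaw 92.86896548382308 tilt [-0. -0.] Mz [np.float64(0.202), np.float64(0.134), np.float64(0.246), np.float64(0.247), np.float64(0.194), np.float64(0.265), np.float64(0.183), np.float64(0.254), np.float64(0.271)] mean [-0.179 -0.354  0.222] F [ 1.019 -0.57  -1.15 ] j6 -16.2568007407549 0.18602409457226007
```

Emit:
step_arm(
  moves=[
    [[0,0.005,0,0,0,0,0],[0,0.012,0,0,0,0,0],[0,0.012,0,0,0,0,0],[0,0.012,0,0,0,0,0],[0,0.012,0,0,0,0,0]],
  ],
)

```text
time_s: 24.25
tcp_pos: [0.5365, 0.0169, 0.1427]
ee_rot: [[-0.038, 0.0, -0.999], [0.999, -0.0, -0.038], [-0.0, -1.0, -0.0]]
wrist_force: [1.5, 0.0, -0.8]
gripper_width: 0.179
```

```bash
python3 m.py 9
```

```text
t 24.65 p [0.537 0.017 0.143] yaw 92.17401208235337 tilt [ 0. -0.] Mz [np.float64(0.22), np.float64(0.19), np.float64(0.198), np.float64(0.196), np.float64(0.174), np.float64(0.165), np.float64(0.163), np.float64(0.226), np.float64(0.194)] mean [-0.21  -0.418  0.192] F [ 1.678 -0.34  -1.187] j6 -16.94748791939066 0.18049338940512152
```

Emit:
step_arm(
  moves=[
    [[0,0.005,0,0,0,0,0],[0,0.01,0,0,0,0,0],[0,0.015,0,0,0,0,0],[0,0.02,0,0,0,0,0],[0,0.02,0,0,0,0,0]],
  ],
)

```text
time_s: 25.07
tcp_pos: [0.5365, 0.0169, 0.1428]
ee_rot: [[-0.018, 0.0, -1.0], [1.0, 0.0, -0.018], [0.0, -1.0, -0.0]]
wrist_force: [0.8, -0.8, -2.0]
gripper_width: 0.186
```

```bash
python3 m.py 9
```

```text
t 25.4667 p [0.537 0.017 0.143] yaw 91.03346906406428 tilt [-0. -0.] Mz [np.float64(0.258), np.float64(0.233), np.float64(0.225), np.float64(0.21), np.float64(0.223), np.float64(0.251), np.float64(0.234), np.float64(0.22), np.float64(0.212)] mean [-0.24  -0.443  0.23 ] F [ 1.053 -0.682 -1.192] j6 -18.09164447199747 0.1786572548121608
```

Emit:
step_arm(
  moves=[
    [[0,-0.02,0,0,0,0,0],[0,-0.04,0,0,0,0,0],[0,-0.06,0,0,0,0,0],[0,-0.08,0,0,0,0,0],[0,-0.08,0,0,0,0,0]],
  ],
)

```text
time_s: 25.88
tcp_pos: [0.5365, 0.0169, 0.1428]
ee_rot: [[-0.099, -0.0, -0.995], [0.995, 0.0, -0.099], [0.0, -1.0, 0.0]]
wrist_force: [1.1, 0.5, -1.1]
gripper_width: 0.181
```

```bash
python3 m.py 5
python3 - <<'E'
from h import *
cap('scene','s22.png');cap('side','d22.png');cap('wrist','w22.png')
crop('s22.png',380,200,480,290,7,'s22c.png');crop('d22.png',215,250,325,340,7,'d22c.png')
crop('w22.png',260,180,385,300,6,'w22c.png')
E
```

```text
t 26.0833 p [0.536 0.017 0.143] yaw 95.60568144666563 tilt [0. 0.] Mz [np.float64(0.084), np.float64(0.082), np.float64(0.053), np.float64(0.056), np.float64(0.092)] mean [-0.166 -0.38   0.073] F [ 1.298 -0.1   -0.523] j6 -13.514943351554122 0.1798330316110705
```

View pics/s22c.png

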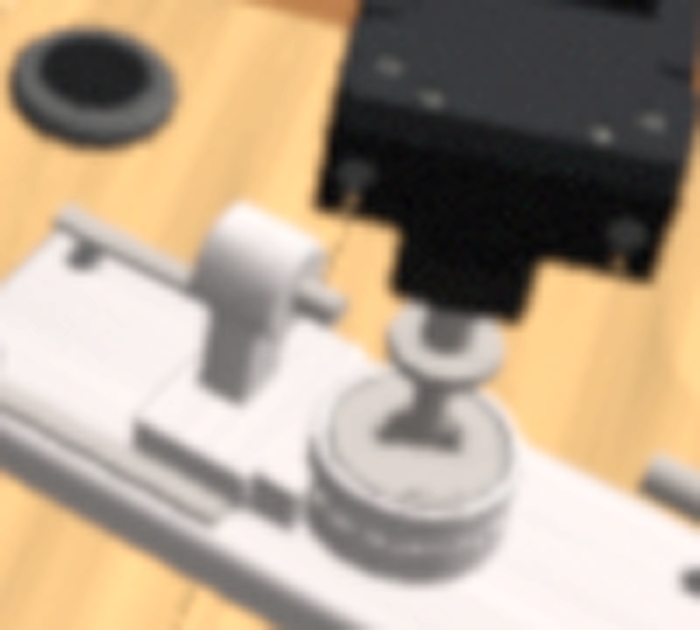

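View pics/w22c.png

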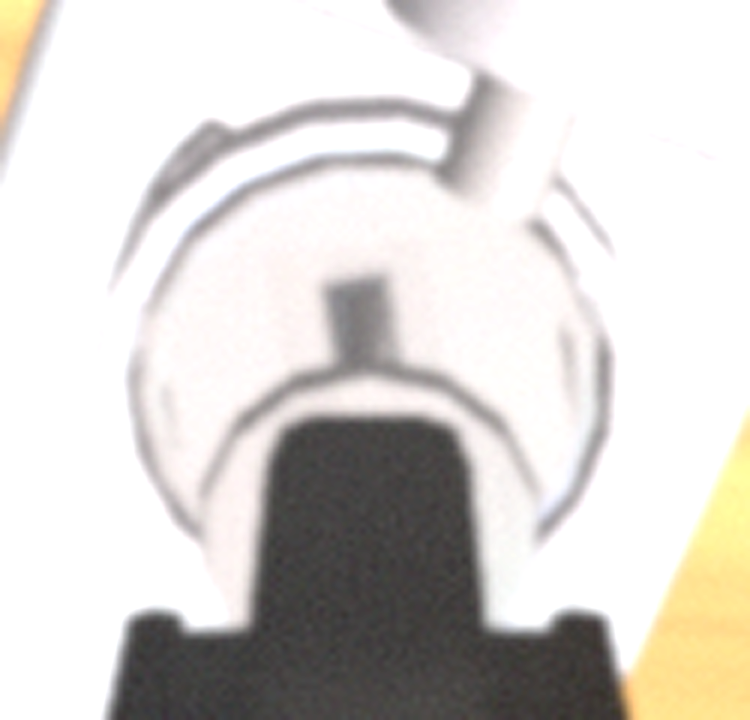

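Emit:
step_arm(
  moves=[
    [[0,-0.02,0,0,0,0,0],[0,-0.04,0,0,0,0,0],[0,-0.05,0,0,0,0,0],[0,-0.05,0,0,0,0,0],[0,-0.05,0,0,0,0,0]],
  ],
)

```text
time_s: 26.65
tcp_pos: [0.5364, 0.0169, 0.1427]
ee_rot: [[-0.147, -0.0, -0.989], [0.989, 0.0, -0.147], [0.0, -1.0, 0.0]]
wrist_force: [0.3, 0.1, -0.7]
gripper_width: 0.183
```

```bash
python3 m.py 5
```

```text
t 26.85 p [0.536 0.017 0.143] yaw 98.47495292693422 tilt [0. 0.] Mz [np.float64(0.057), np.float64(-0.002), np.float64(0.038), np.float64(0.003), np.float64(-0.043)] mean [-0.064 -0.235  0.01 ] F [ 0.589 -0.484 -0.247] j6 -10.645752819426312 0.18145181090456317
```

Emit:
step_arm(
  moves=[
    [[0,0,0,0,-0.3,0,0],[0,0,0,0,-0.8,0,0],[0,0,0,0,-1.4,0,0],[0,0,0,0,-2.0,0,0],[0,0,0,0,-2.5,0,0]],
  ],
)

```text
time_s: 27.27
tcp_pos: [0.5365, 0.0169, 0.1687]
ee_rot: [[-0.148, 0.0, -0.989], [0.989, 0.0, -0.148], [0.0, -1.0, -0.0]]
wrist_force: [0.0, -0.8, -0.5]
gripper_width: 0.182
```

Emit:
step_arm(
  moves=[
    [[0,0,0,0,-1,0,0],[0,0,0,0,-2.2,0,0],[0,0,0,0,-3.4,0,0],[0,0,0,0,-4.4,0,0],[0,0,0,0,-5,0,0]],
  ],
)

```text
time_s: 27.68
tcp_pos: [0.5371, 0.017, 0.2198]
ee_rot: [[-0.148, 0.002, -0.989], [0.989, 0.001, -0.148], [0.0, -1.0, -0.003]]
wrist_force: [-0.8, -0.6, -1.0]
gripper_width: 0.178
```

Emit:
step_arm(
  moves=[
    [[0,0,0,0,0,0,0],[0,0,0,0,0,0,0],[0,0,0,0,0,0,0],[0,0,0,0,0,0,0],[0,0,0,0,0,0,0]],
  ],
)

```text
time_s: 28.1
tcp_pos: [0.5362, 0.0168, 0.217]
ee_rot: [[-0.147, -0.001, -0.989], [0.989, -0.0, -0.147], [-0.0, -1.0, 0.001]]
wrist_force: [-1.2, -0.1, -1.1]
gripper_width: 0.183
```

```bash
python3 m.py 1
python3 - <<'E'
from h import *
np.set_printoptions(precision=4,suppress=True)
cap('side','d23.png');cap('wrist','w23.png')
crop('w23.png',230,140,420,300,4,'w23c.png');crop('d23.png',200,200,330,340,5,'d23c.png')
s=r.sense();P=s['tcp_pos'];G=np.array([.511,-.3165,.218]);y=98.5;n=4
for i in range(n):
    p0=P+(G-P)*i/n;p1=P+(G-P)*(i+1)/n;y0=y+91*i/n
    print(delta(p1,y0+91/n,p0,want(y0)))
E
```

```text
t 28.1 p [0.536 0.017 0.217] yaw 98.47647539117283 tilt [-0.     0.001] Mz [np.float64(-0.039)] mean [ 0.055  0.138 -0.039] F [-1.196 -0.108 -1.139] j6 -10.644285736580493 0.1828109024870804
(array([ 0.    , -0.3971,  0.    ]), array([-8.1485, -0.0185,  1.8574]))
(array([ 0.    , -0.3971,  0.    ]), array([-6.7962, -0.0185,  4.864 ]))
(array([ 0.    , -0.3971,  0.    ]), array([-4.3865, -0.0185,  7.1138]))
(array([ 0.    , -0.3971,  0.    ]), array([-1.2943, -0.0185,  8.2567]))
```

View pics/w23c.png

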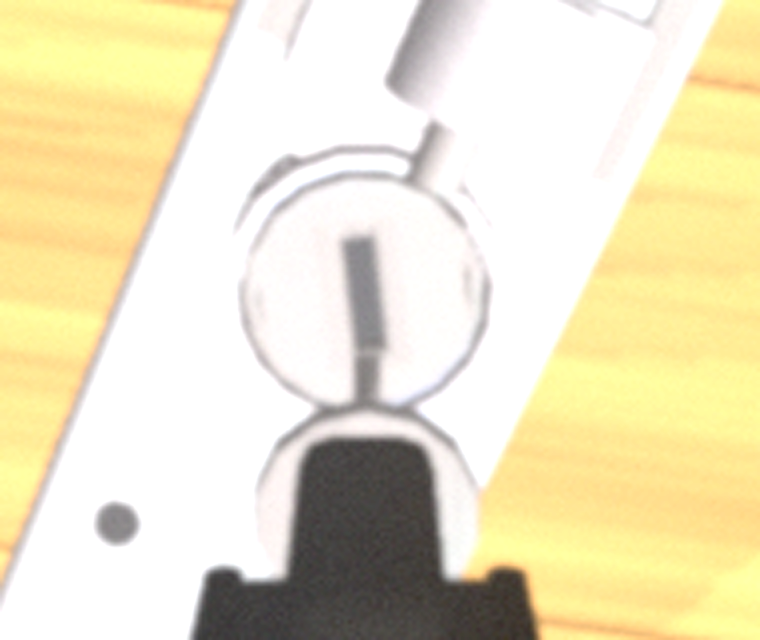

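View pics/d23c.png

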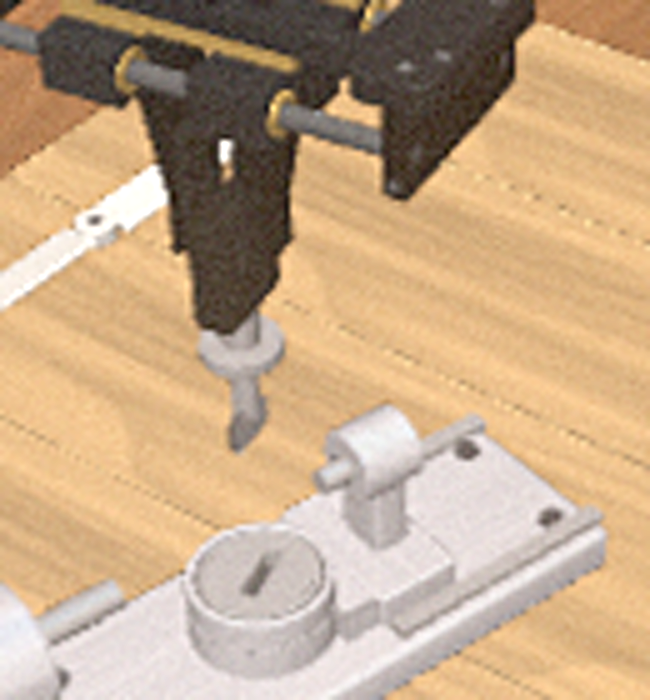

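Emit:
step_arm(
  moves=[
    [[0,-0.04,0,-1,0,0.2,0],[0,-0.12,0,-2.5,0,0.6,0],[0,-0.21,0,-4.3,0,1,0],[0,-0.3,0,-6.2,0,1.4,0],[0,-0.4,0,-8.1,0,1.9,0]],
  ],
)

```text
time_s: 28.62
tcp_pos: [0.5296, -0.0667, 0.2175]
ee_rot: [[-0.525, -0.0, -0.851], [0.851, -0.0, -0.525], [0.0, -1.0, 0.0]]
wrist_force: [0.9, 0.3, -0.4]
gripper_width: 0.18
```

Emit:
step_arm(
  moves=[
    [[0,-0.08,0,-1.4,0,1,0],[0,-0.16,0,-2.7,0,1.9,0],[0,-0.24,0,-4.1,0,2.9,0],[0,-0.32,0,-5.4,0,3.9,0],[0,-0.4,0,-6.8,0,4.9,0]],
  ],
)

```text
time_s: 29.03
tcp_pos: [0.523, -0.1503, 0.2175]
ee_rot: [[-0.815, -0.001, -0.58], [0.58, 0.0, -0.815], [0.0, -1.0, 0.0]]
wrist_force: [0.4, 0.4, -1.6]
gripper_width: 0.179
```

Emit:
step_arm(
  moves=[
    [[0,-0.08,0,-0.9,0,1.4,0],[0,-0.16,0,-1.8,0,2.8,0],[0,-0.24,0,-2.6,0,4.3,0],[0,-0.32,0,-3.5,0,5.7,0],[0,-0.4,0,-4.4,0,7.1,0]],
  ],
)

```text
time_s: 29.45
tcp_pos: [0.5173, -0.2337, 0.2175]
ee_rot: [[-0.976, -0.001, -0.217], [0.217, 0.0, -0.976], [0.001, -1.0, 0.0]]
wrist_force: [1.1, 0.4, -0.6]
gripper_width: 0.18
```

```bash
python3 m.py 1
python3 - <<'E'
from h import *
np.set_printoptions(precision=4,suppress=True)
print(delta((.511,-.3165,.218),188.7))
E
```

```text
t 29.45 p [ 0.517 -0.234  0.217] yaw 167.45839847520233 tilt [0.001 0.   ] Mz [np.float64(0.041)] mean [-0.09   0.164  0.041] F [ 1.091  0.419 -0.635] j6 85.42552468308538 0.18014877762546322
(array([ 0.0001, -0.3707,  0.0006]), array([-1.1794, -0.0512,  8.2156]))
```

Emit:
step_arm(
  moves=[
    [[0,-0.08,0,-0.3,0,2.0,0],[0,-0.16,0,-0.6,0,4.0,0],[0,-0.25,0,-0.9,0,6.0,0],[0,-0.33,0,-1.1,0,7.5,0],[0,-0.38,0,-1.2,0,8.2,0]],
  ],
)

```text
time_s: 29.87
tcp_pos: [0.5107, -0.3173, 0.2172]
ee_rot: [[-0.987, -0.001, 0.158], [-0.158, -0.0, -0.987], [0.001, -1.0, -0.0]]
wrist_force: [0.2, -0.1, -1.0]
gripper_width: 0.183
```

Emit:
step_arm(
  moves=[
    [[0,0,0,0,0,0,0],[0,0,0,0,0,0,0],[0,0,0,0,0,0,0],[0,0,0,0,0,0,0],[0,0,0,0,0,0,0]],
  ],
)

```text
time_s: 30.28
tcp_pos: [0.5113, -0.3149, 0.2178]
ee_rot: [[-0.988, 0.0, 0.157], [-0.157, 0.0, -0.988], [-0.0, -1.0, -0.0]]
wrist_force: [0.2, 0.2, -0.3]
gripper_width: 0.179
```

```bash
python3 m.py 1
python3 - <<'E'
from h import *
np.set_printoptions(precision=4,suppress=True)
print(delta((.511,-.3165,.150),188.7))
cap('wrist','w24.png');cap('side','d24.png');cap('scene','s24.png')
crop('w24.png',270,150,375,270,6,'w24c.png');crop('d24.png',320,150,390,270,5,'d24c.png');crop('s24.png',250,110,320,240,5,'s24c.png')
E
```

```text
t 30.2833 p [ 0.511 -0.315  0.218] yaw -170.96929299116218 tilt [-0. -0.] Mz [np.float64(0.021)] mean [-0.09   0.115  0.021] F [ 0.169  0.233 -0.287] j6 115.22876204312637 0.17929017818310572
(array([ 0.    ,  0.0058, -0.0001]), array([0.0578, 6.7846, 0.1521]))
```

View pics/w24c.png

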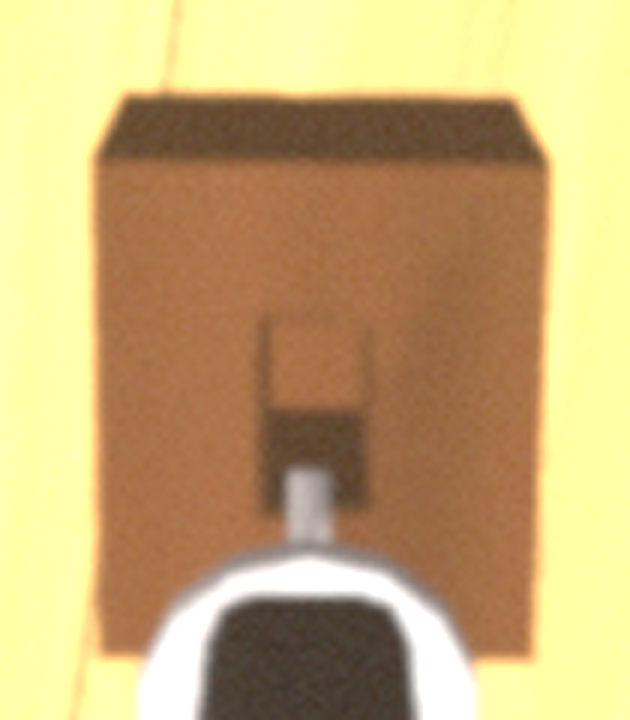

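View pics/d24c.png

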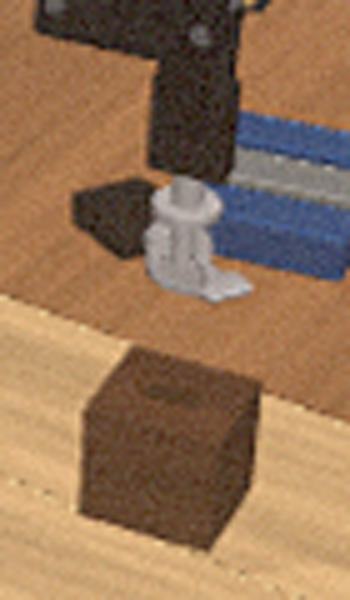

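View pics/s24c.png

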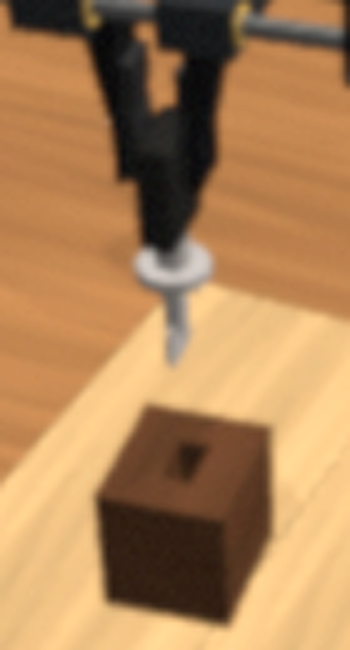

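Run:
```python
from h import *
np.set_printoptions(precision=4,suppress=True)
d=load('w24.png');q=lambda x,y:(d,270+x/6,150+y/6)
C=[onz(*q(*p),.0884) for p in [(262,315),(369,315),(371,512),(264,512)]]
print(np.mean(C,0),[np.linalg.norm(C[i]-C[i-1]) for i in range(4)],np.degrees(np.arctan2(*((C[0]+C[1]-C[2]-C[3])[[1,0]]))))
S=[onz(*q(*p),.0884) for p in [(98,160),(548,162),(534,660),(103,658)]]
print(np.mean(S,0),[np.linalg.norm(S[i]-S[i-1]) for i in range(4)],np.degrees(np.arctan2(*((S[0]+S[1]-S[2]-S[3])[[1,0]]))))
s=r.sense(); tip=s['tcp_pos']-[0,0,.0753]; R=want(189)
print('tip',proj(d,tip+R[:,0]*-.00825), 'blade meas',270+309/6,150+468/6)
print(delta((.511,-.3165,.160),188.8))
```

```text
[ 0.5111 -0.3159  0.0884] [np.float64(0.025452844339873278), np.float64(0.013184990435570778), np.float64(0.025455405087336253), np.float64(0.013507825585396045)] 9.700937732864396
[ 0.5108 -0.3165  0.0884] [np.float64(0.06433240176936571), np.float64(0.05443459086078837), np.float64(0.06434683117154673), np.float64(0.05542369220030216)] 8.668389216530556
tip (np.float64(321.8887909837711), np.float64(228.75667995401852)) blade meas 321.5 228.0
(array([-0.0001,  0.0041, -0.0002]), array([0.0547, 5.7887, 0.1298]))
```

Emit:
step_arm(
  moves=[
    [[0,0,0,0.05,1.0,0.1,0],[0,0,0,0.05,2.2,0.12,0],[0,0,0,0.05,3.4,0.12,0],[0,0,0,0.05,4.3,0.12,0],[0,0,0,0.05,4.8,0.12,0]],
  ],
)

```text
time_s: 30.85
tcp_pos: [0.51, -0.3164, 0.1677]
ee_rot: [[-0.988, -0.003, 0.156], [-0.156, 0.001, -0.988], [0.002, -1.0, -0.002]]
wrist_force: [0.8, -0.4, -0.6]
gripper_width: 0.179
```

Emit:
step_arm(
  moves=[
    [[0,0,0,0,0,0,0],[0,0,0,0,0.3,0,0],[0,0,0,0,0.8,0,0],[0,0,0,0,1.5,0,0],[0,0,0,0,2.2,0,0]],
  ],
)

```text
time_s: 31.27
tcp_pos: [0.5111, -0.3168, 0.1476]
ee_rot: [[-0.988, 0.001, 0.157], [-0.157, -0.0, -0.988], [-0.001, -1.0, 0.0]]
wrist_force: [-0.1, 0.1, -0.1]
gripper_width: 0.181
```

```bash
python3 m.py 2
python3 - <<'E'
from h import *
np.set_printoptions(precision=4,suppress=True)
print(delta((.511,-.3162,.1240),189))
cap('scene','s25.png')
crop('s25.png',250,110,320,240,5,'s25c.png')
E
```

```text
t 31.3167 p [ 0.51  -0.316  0.146] yaw -171.0245776670918 tilt [ 0.002 -0.002] Mz [np.float64(0.007), np.float64(0.075)] mean [-0.099  0.205  0.041] F [ 0.113  0.079 -1.347] j6 115.39425897672245 0.18365483329270504
(array([ 0.0019, -0.0004,  0.0021]), array([-0.1117,  2.1551,  0.0119]))
```

View pics/s25c.png

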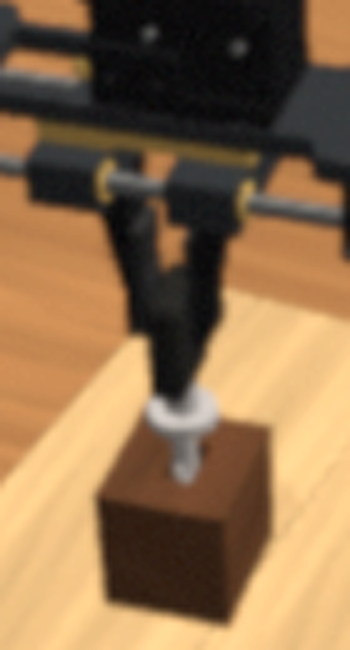

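Emit:
step_arm(
  moves=[
    [[0,0,0,0,0.4,0,0],[0,0,0,0,0.9,0,0],[0,0,0,0,1.4,0,0],[0,0,0,0,1.9,0,0],[0,0,0,0,2.1,0,0]],
  ],
)

```text
time_s: 31.78
tcp_pos: [0.5104, -0.3166, 0.1257]
ee_rot: [[-0.988, -0.001, 0.156], [-0.156, 0.001, -0.988], [0.001, -1.0, -0.001]]
wrist_force: [-0.1, 0.4, -0.6]
gripper_width: 0.179
```

Emit:
step_arm(
  moves=[
    [[0,0,0,0,0,0,0],[0,0,0,0,0.05,0,0],[0,0,0,0,0.1,0,0],[0,0,0,0,0.15,0,0],[0,0,0,0,0.2,0,0]],
  ],
)

```text
time_s: 32.2
tcp_pos: [0.511, -0.3169, 0.125]
ee_rot: [[-0.988, 0.001, 0.157], [-0.157, -0.0, -0.988], [-0.0, -1.0, 0.0]]
wrist_force: [0.1, -0.8, -0.2]
gripper_width: 0.18
```

```bash
python3 m.py 4
```

```text
t 32.35 p [ 0.511 -0.317  0.125] yaw -170.99132918586812 tilt [-0.  0.] Mz [np.float64(-0.04), np.float64(0.019), np.float64(0.006), np.float64(-0.004)] mean [-0.106  0.144 -0.005] F [ 0.197 -0.116 -0.676] j6 115.39718142316191 0.18005739430292184
```

Emit:
step_arm(
  moves=[
    [[0,0,0,0,0.04,0,0],[0,0,0,0,0.08,0,0],[0,0,0,0,0.1,0,0],[0,0,0,0,0.1,0,0],[0,0,0,0,0.1,0,0]],
  ],
)

```text
time_s: 32.77
tcp_pos: [0.5109, -0.3168, 0.1237]
ee_rot: [[-0.988, -0.0, 0.157], [-0.157, -0.0, -0.988], [0.0, -1.0, 0.0]]
wrist_force: [-0.1, 0.4, -1.1]
gripper_width: 0.181
```

```bash
python3 m.py 4
```

```text
t 32.9167 p [ 0.511 -0.317  0.124] yaw -170.99264357461365 tilt [-0.  0.] Mz [np.float64(-0.039), np.float64(0.019), np.float64(0.021), np.float64(0.005)] mean [-0.108  0.121  0.001] F [ 0.007 -0.09  -0.708] j6 115.39590106720823 0.18360734104234314
```

Weight still carried (−0.7 N), within about half a millimetre of the seat. I release slowly here.

Emit:
step_arm(
  moves=[
    [[0,0,0,0,0.02,0,4],[0,0,0,0,0.02,0,10],[0,0,0,0,0.02,0,18],[0,0,0,0,0.02,0,24],[0,0,0,0,0.02,0,30]],
  ],
)

```text
time_s: 33.33
tcp_pos: [0.511, -0.3169, 0.1236]
ee_rot: [[-0.988, 0.0, 0.157], [-0.157, -0.0, -0.988], [-0.0, -1.0, 0.0]]
wrist_force: [0.4, 1.0, 0.7]
gripper_width: 0.249
```

Emit:
step_arm(
  moves=[
    [[0,0,0,0,0,0,38],[0,0,0,0,0,0,46],[0,0,0,0,0,0,54],[0,0,0,0,0,0,60],[0,0,0,0,0,0,60]],
  ],
)

```text
time_s: 33.75
tcp_pos: [0.5109, -0.3168, 0.1235]
ee_rot: [[-0.988, 0.0, 0.156], [-0.156, 0.0, -0.988], [-0.0, -1.0, -0.0]]
wrist_force: [0.1, -0.4, -0.4]
gripper_width: 0.564
```

```bash
python3 m.py 2
python3 - <<'E'
from h import *
cap('scene','s26.png');cap('wrist','w26.png')
crop('s26.png',240,110,330,240,5,'s26c.png')
E
```

```text
t 33.8 p [ 0.511 -0.317  0.124] yaw -170.99196148313357 tilt [-0.  0.] Mz [np.float64(-0.018), np.float64(-0.055)] mean [-0.136  0.147 -0.037] F [-0.098 -0.252 -0.037] j6 115.39585072162797 0.5749129069359217
```

View pics/s26c.png

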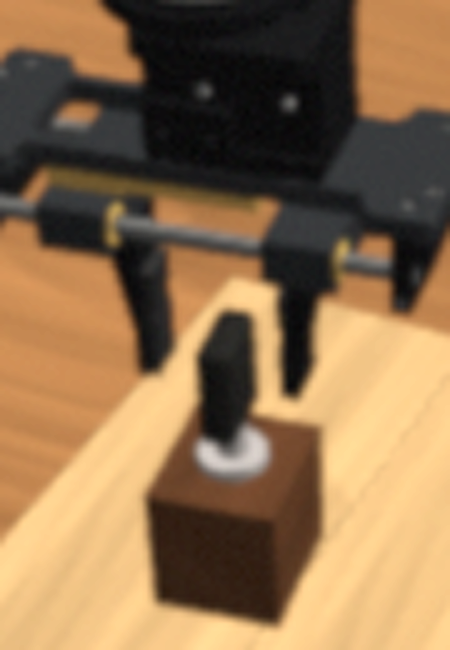

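View pics/w26.png

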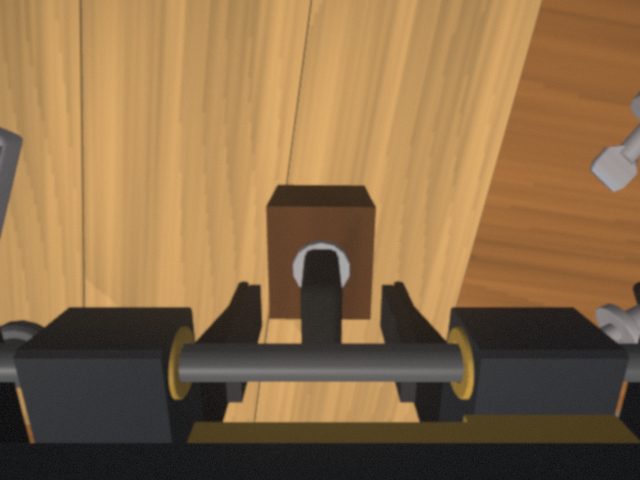

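The driver stands upright in its stand with the collar seated, and the fingers are clear on both sides. I withdraw straight up.

Emit:
step_arm(
  moves=[
    [[0,0,0,0,-0.8,0,60],[0,0,0,0,-2.2,0,60],[0,0,0,0,-4,0,60],[0,0,0,0,-6,0,60],[0,0,0,0,-8,0,60]],
  ],
)

```text
time_s: 34.32
tcp_pos: [0.5108, -0.3168, 0.2049]
ee_rot: [[-0.988, -0.0, 0.157], [-0.157, -0.0, -0.988], [0.0, -1.0, 0.0]]
wrist_force: [0.7, 0.3, -0.5]
gripper_width: 0.601
```

Emit:
step_arm(
  moves=[
    [[0,0,0,0,-1.5,0,60],[0,0,0,0,-3,0,60],[0,0,0,0,-4,0,60],[0,0,0,0,-4.5,0,60],[0,0,0,0,-4.5,0,60]],
  ],
)

```text
time_s: 34.73
tcp_pos: [0.5113, -0.317, 0.25]
ee_rot: [[-0.988, 0.002, 0.157], [-0.157, -0.001, -0.988], [-0.002, -1.0, 0.001]]
wrist_force: [-0.6, 0.4, -0.1]
gripper_width: 0.602
```

```bash
python3 m.py 2
python3 - <<'E'
from h import *
cap('scene','s27.png');cap('side','d27.png')
a=cv2.imread('pics/s0.png') if 0 else cv2.imread('pics/scene0.png')
crop('s27.png',240,150,480,310,3,'s27c.png');crop('d27.png',210,190,400,350,4,'d27c.png')
E
```

```text
t 34.7833 p [ 0.511 -0.317  0.249] yaw -170.99754701639839 tilt [-0. -0.] Mz [np.float64(-0.004), np.float64(-0.001)] mean [-0.1    0.108 -0.002] F [-0.706  0.495  0.168] j6 115.39554384692369 0.6019246550054003
```

View pics/s27c.png

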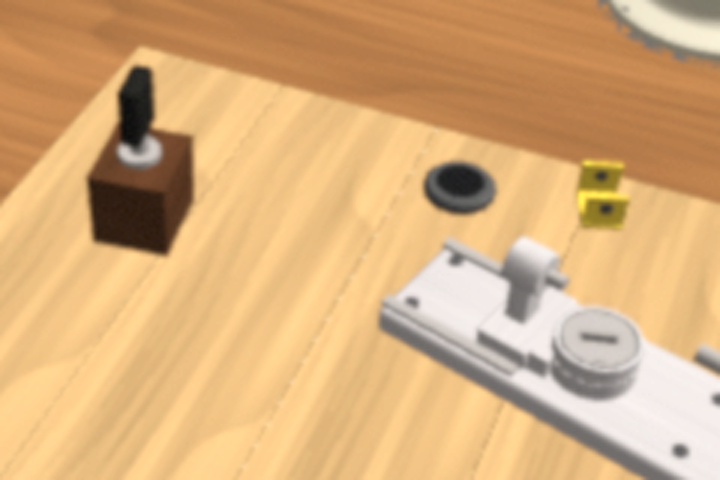

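View pics/d27c.png

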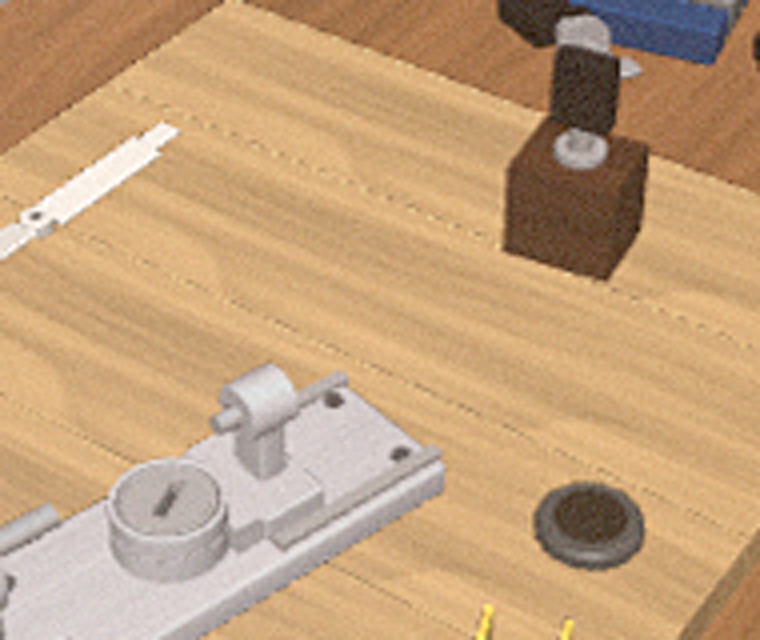

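Run:
```python
from h import *
a=cv2.imread('pics/scene0.png')[100:260,100:320];b=cv2.imread('pics/s27.png')[100:260,100:320];c=cv2.imread('pics/s5.png')[100:260,100:320]
cv2.imwrite('pics/cmp.png',cv2.resize(np.vstack([a,c,b]),None,fx=2,fy=2)[:960][:, :])
im=cv2.resize(np.hstack([a,c,b]),None,fx=1.2,fy=1.2); cv2.imwrite('pics/cmp.png',im)
```

```text
(no output)
```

View pics/cmp.png

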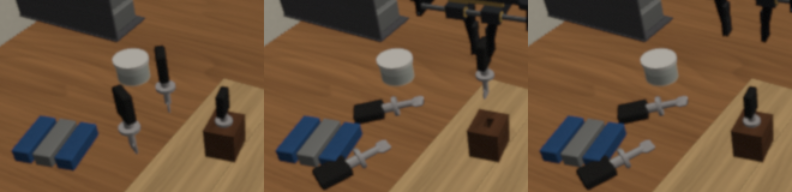

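View pics/d27.png

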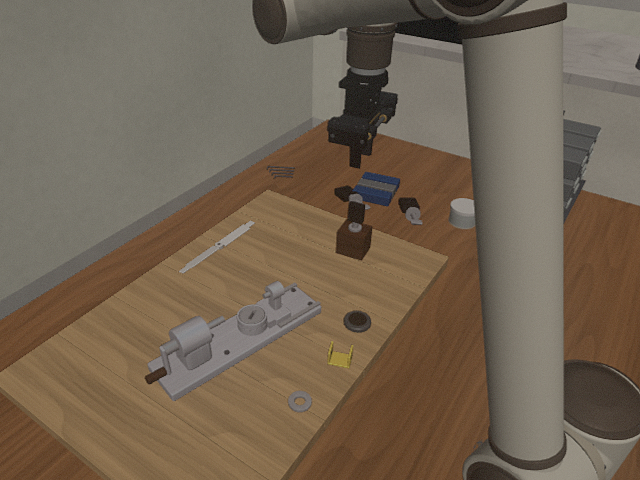

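```bash
python3 -c "
from station import r
print(r.finish_job(), r.sense()['time_s'])"
```

```text
the job is handed in; nothing more can be done
the job is handed in; nothing more can be done
```

I handed the job in at about 35 s. The cam disc is tight, the tailstock is home, and the driver is back upright in its stand.

- **Turning the disc:** I seated the blade in the slot and turned it clockwise. The drag rose to about 0.1 N m as it drew the tailstock in, then climbed once the tailstock was home. I stopped at about 0.23 N m (mean of 9 readings; highest single reading about 0.27). The torque sensor is noisy by about ±0.04 N m per reading. One average near the end dropped to 0.19 after a 0.22, so I gave it one more small turn before stopping.
- **Removing the driver:** I unloaded the torque before lifting the blade out. No sideways or vertical force on the tool read above about 3 N.
- **Last pictures:** The tailstock foot is flush with the boss and the slot has turned by about 1.1 rad. The driver's collar rests on the stand. The propeller, lens cap, bracket and magnet look to be where they started. The gripper is open above the stand, touching nothing.
- **Look-alike drivers:** The two larger drivers on the table beside the block stood upright in the first picture and were lying down by about 2 s. My fingertips passed at about 0.2 m and the wrist sensed no contact. They seem to have toppled off their blade tips on their own, but I can't prove that. They are still on the table and I left them alone.

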